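Find the full screw tin by heft and hold it ready over the dump truck

ROBOT

A 6-joint arm with a two-finger parallel gripper is mounted at the origin on the work surface. World frame = base frame: x ahead of the robot, y to its left, z up, the work surface at z = 0. Lengths are in mm, angles in rad, forces in N, time in s.
With the tool pointing down it reaches from about 350 to 875 mm from the base axis. Payload 4.2 kg.
Tool frame: the origin (TCP) lies at the very end of the fingers, on their centre line; the grasp point (between the pads) lies arm.grip_depth behind it (arm.grip_depth is the distance from the TCP to the grasp point, in mm); x points along the fingers, y is the direction in which the jaws open and shut, and the axes are right-handed (so a half turn about x gives the same grasp; the last joint's range is limited). The gripper opens to 85 mm and grips with 20 to 120 N. Pads are 22 mm wide; open, the fingers measure 114 mm over their backs; the gripper's body (76 mm by 85 mm) begins 54 mm behind the grasp point. The pads swing forward as they close: fully open they stand 13 mm farther back than shut.
Start: joints at [1.416, 0.385, 0.008, 0, -1.194, -0.259], TCP at [251.274, 572.242, 231.312] pointing down, gripper open.
Joint ranges: [-3.14, 3.14], [-1.21, 2.06], [-1.07, 1.41], [-3.16, 2.05], [-2.99, -0.16], [-3.1, 3.1]. Speed limits (rad/s): [2.79, 2.79, 3.14, 3.14, 3.14, 3.14].

INTERFACE

Orientations are given as a unit quaternion [x, y, z, w].
In Python, from bench import arm, get_image, models gives the robot as it stands.
- The arm moves only by the tool arm_command, never from a script. Its argument "rows" is a list of rows, each an object of numbers: "dx", "dy", "dz": the shift along the tool's x, y, z in m; "wx", "wy", "wz": the turn, a rotation vector about the tool's x, y, z in degrees; "gripper": the closure, from -1 (fully open) to 1 (shut). A call has exactly 8 rows; each row is the pose to reach, as a shift and turn from the pose measured when the call began, along the tool's axes at that moment; what a row does not reach only later rows make up. A row lasts 1/10 s, in which the tool goes at most 50 mm and 8.59 degrees, less where a joint would pass 70% of its speed; a pose out of reach is approached as far as the arm can. A call with a gripper value outside its range is refused whole. The fingers move at their own pace and stop on an object; the grip force is fixed at half the most. Time passes only in rows, so rows that repeat a pose let the fingers close, or fill a call up. It gives the time, the measured TCP pose, the force and the opening at its end, in the units of the state.
- arm.read_state(): the state, without advancing time (a new reading comes with each control period).
- get_image(name): name is "side" or "top" or "wrist"; returns a dict with "img" (384x512x3 uint8, red, green, blue), "K" (3x3 intrinsics, pixels), "k1" (the pictures are not rectified: a ray, as slopes to the right and down, at radius r is drawn at 1 + k1 r^2 times it, then the intrinsics apply), "rvec" (rotation vector, rad) and "tvec" (3), from world to camera coordinates, as OpenCV has them; the wrist camera has in their place "T_tool_cam" (4x4, takes a point from camera to tool coordinates, whose origin is the TCP and whose axes are the tool frame's). Camera axes: x right, y down, z forward; pixel columns grow to the right and rows downward; lengths in mm; the calibration is good to about 2 mm. A picture is of the moment at which its call begins: read the wrist's pose just before it. There is no depth.
- arm.job_done(): hands the job in, once; it reports no verdict.
Trained networks look in the newest picture that a camera, given by its name, has taken for a name from the list of things; names that differ only in an ending like _2 or _b are one class to them, and where a whole thing is asked for, a point or a joint stands for the part that bears it (a point fixed in the world has none). Each returns a list of dicts, best first, with "conf" (0 to 1); they miss things now and then, are a little off and sometimes report something else, mostly with a low value. They report only what shows in the picture. A call takes as long as a camera call. They do not tell look-alikes from the thing itself.
- models.cut_out(camera, query): "mask" (384x512 bool, what is visible of it) and "extent" ([left, top, right, bottom] in pixels, round what is visible of it).
The state is a dict: "clock": time; "joints": joint angles; "joint_vel": joint speeds; "joint_efforts": joint torques, N m; "position": TCP position; "ee_rot": TCP orientation; "contact_force": force on the tool from outside, world axes, zero at the start; "wrist_torque": the same for the moment, N m; "gripper_width": finger opening in mm.
Only numpy, scipy, OpenCV 4.12 (cv2) and the standard library are available. Lean on these libraries where they do the work, as an engineer would, in place of code of your own. Each camera call takes 0.05 s, during which the arm holds its last target.

TASK

First swing the dump truck's side lever fully forward so that its tipper bed lies flat, ready to be loaded. Then lift the two identical blue-lidded tins clear of the bench, one after the other, to feel which one is packed with screws, stand the lighter one back upright where it was, and bring the heavier one over the truck: finish while still holding it there for a child to take, upright and still, about five centimetres above the rim of the bed and over its middle, touching nothing but the gripper. Do not drop or upset a tin, and leave the other things on the bench alone.

Things in the scene. Friction and masses are not known exactly. Their poses are not given: they have to be found in the camera images.
- truck: red plastic dump truck, parked and not movable, 320 mm long, 180 mm wide, cab roof 184 mm above the bench. Origin on the bench under its middle; its x axis points to the nose (cab), y to its left, z up.
- tipper (a joint): angle (rad) of the yellow tipper bed and its black side lever, which are one rigid piece on the truck's rear hinge. 0 = bed flat and lever upright (fully forward, against the stop), growing to 1.0 as the lever leans to the truck's rear and the bed's cab end rises. It stays where it is left (friction); about 2 to 4 N at the lever's grip moves it.
- lever_grip (a point): middle of the round black cross grip at the lever's free end: 18 mm thick, 48 mm long, lying across the truck (along truck y) and sticking out on its left side; its inner end meets the 13 mm thick lever bar 25 mm nearer the truck. 94 mm from the hinge line.
- lever_hinge (a point): point on the bed's hinge line (parallel to truck y, 85 mm above the bench) in the plane of the lever's grip middle; fixed on the truck, axes as the truck's. With the bed flat the grip stands 94 mm straight above it; at angle q the grip lies 94 sin q mm to the truck's rear and 94 cos q mm above it.
- bed_mid (a point): point over the middle of the bed as it lies when flat, level with its rim 160 mm above the bench; fixed on the truck. The flat bed is 188 mm long (along truck x), 166 mm wide, its rim 60 mm above its floor.
- tin_a_mid (a point): centre (half-way up, 32 mm above its underside) of one of the two identical-looking closed aluminium tins with a blue lid: upright cylinders 50 mm across and 64 mm tall, the same width all the way up, z up. Either one of them is packed with screws and is clearly the heavier; the other holds only a few. Both weigh under 0.45 kg and do not dent. They stand on the bench.
- tin_b_mid (a point): centre of the other tin, same size and looks.
- cup: bystander: open aluminium cup, 74 mm across, 85 mm tall, origin under it.
- hard_hat: bystander: yellow toy hard hat, about 205 mm across, 105 mm tall, origin under it. The grey tool box (146 x 266 x 140 mm) at the far edge, the bin rack, the shelf, the helmet and the bottles along the sides do not move.
- screwdriver: bystander: chunky wooden toy screwdriver, 170 mm long, 28 mm thick, lying on the bench.
- toy_bolt: bystander: wooden toy bolt standing on its 42 mm head, 66 mm tall.
- spanner: bystander: steel spanner, 150 mm long, lying flat on the bench.
Mind the look-alikes: they are no part of the job. Leave any pink look-alike of the part that bears tin_b_mid alone.

How it is judged (in metres and radians):
On the way, in this order (a step that is already met when the one before it is completed fails the run):
1. the lever is fully forward and the tipper bed lies flat (value of joint tipper below 0.06 rad), for 0.2 s.
2. the lighter tin is lifted clear of the bench in the fingers while the heavier (over 2 N) stands on the bench (((height (world z) of tin_a_mid above 0.047 m and contact force between the fingers and tin_a above 0.5 N and contact force between tin_b and bench above 2 N) or (height (world z) of tin_b_mid above 0.047 m and contact force between the fingers and tin_b above 0.5 N and contact force between tin_a and bench above 2 N))), for 0.2 s.
3. the lighter tin (under 2 N) stands upright on the bench again within 50 mm of its first place, let go (((height (world z) of tin_a_mid below 0.036 m and angle between tin_a_mid's own z axis and vertical below 0.1 rad and distance of tin_a_mid from where it was at the start of the episode below 0.05 m and contact force between the fingers and tin_a below 0.05 N and contact force between tin_a and bench between 0.5 and 2 N) or (height (world z) of tin_b_mid below 0.036 m and angle between tin_b_mid's own z axis and vertical below 0.1 rad and distance of tin_b_mid from where it was at the start of the episode below 0.05 m and contact force between the fingers and tin_b below 0.05 N and contact force between tin_b and bench between 0.5 and 2 N))), for 0.2 s.
At the end, for the whole second after the job is handed in: Heavier tin held in the fingers, still, upright (0.17 rad), centre within 35 mm of the bed's middle from above, underside 10 to 100 mm above the rim, clear of the truck; lever within 0.06 rad of fully forward; lighter tin let go, upright on the bench within 50 mm of its first place (value of joint tipper below 0.06 rad and ((height (world z) of tin_a_mid between 0.202 and 0.292 m and horizontal distance between tin_a_mid and bed_mid below 0.035 m and angle between tin_a_mid's own z axis and vertical below 0.17 rad and linear speed of tin_a below 0.03 m/s and contact force between the fingers and tin_a above 1 N and contact force between tin_a and truck below 0.05 N and height (world z) of tin_b_mid below 0.036 m and angle between tin_b_mid's own z axis and vertical below 0.1 rad and distance of tin_b_mid from where it was at the start of the episode below 0.05 m and contact force between the fingers and tin_b below 0.05 N and contact force between tin_b and bench between 0.5 and 2 N) or (height (world z) of tin_b_mid between 0.202 and 0.292 m and horizontal distance between tin_b_mid and bed_mid below 0.035 m and angle between tin_b_mid's own z axis and vertical below 0.17 rad and linear speed of tin_b below 0.03 m/s and contact force between the fingers and tin_b above 1 N and contact force between tin_b and truck below 0.05 N and height (world z) of tin_a_mid below 0.036 m and angle between tin_a_mid's own z axis and vertical below 0.1 rad and distance of tin_a_mid from where it was at the start of the episode below 0.05 m and contact force between the fingers and tin_a below 0.05 N and contact force between tin_a and bench between 0.5 and 2 N))); the arm keeps its last pose, push and grip.
It fails at once if a tin is knocked over (angle between any of tin_a_mid, tin_b_mid's own z axis and vertical above 0.6 rad).
It fails at once if a tin is dropped (more than 20 mm off the bench with no finger on it) ((height (world z) of tin_a_mid above 0.052 m and contact force between the fingers and tin_a below 0.02 N) or (height (world z) of tin_b_mid above 0.052 m and contact force between the fingers and tin_b below 0.02 N)).
It fails at once if another thing on the bench is pushed more than 30 mm from its place (distance of any of cup, hard_hat, screwdriver, toy_bolt, spanner from where it was at the start of the episode above 0.03 m).
It also fails if it takes over 72 s, if anything falls off the work surface, if the arm or the gripper's body presses on something with over 40 N, if the wrist force passes 120 N, or if a joint passes its speed limit or range.

## Working session

There is one attempt and no reset: what is moved stays moved. The work goes in short steps, Python scripts to look and compute and a tool call to move; the robot and the scene stay as the last step left them, time stands still between calls to the robot, and variables do not carry over. Pictures are saved under pics/ and viewed, and the job is handed in when it is done.

Besides the shell and the picture viewer there is one more tool, called after ">>>" by a JSON object that holds its "method" and its "body". arm_command: Moves the arm, as the interface text tells. Its arguments: {"type":"object","properties":{"rows":{"type":"array"}},"required":["rows"]}

```bash
mkdir -p pics; ls; python3 - <<'E'
from bench import arm,get_image,models
import cv2
print(arm.read_state(), arm.grip_depth)
for n in ["side","top","wrist"]:
    d=get_image(n)
    cv2.imwrite(f"pics/{n}0.png",cv2.resize(d["img"][:,:,::-1],(768,576),interpolation=cv2.INTER_CUBIC))
    print(n,{k:v for k,v in d.items() if k!="img"})
E
```

```text
pics
{'clock': 0.0, 'joints': array([ 1.41565723e+00,  3.85531446e-01,  6.60408489e-03, -4.93839427e-04,
       -1.19401342e+00, -2.58618517e-01]), 'joint_vel': array([-0.00074876, -0.00014246,  0.00101639,  0.00151099, -0.00206288,
       -0.00057156]), 'joint_efforts': array([ 3.69885147e-04, -3.92292917e+01,  1.88406819e+01,  4.18634266e+00,
       -4.61142496e-03, -5.58969020e-06]), 'position': array([251.01904926, 571.72182421, 230.22901094]), 'ee_rot': array([-0.69189249,  0.14607268,  0.6921382 ,  0.14454156]), 'contact_force': array([0.32384507, 0.40157564, 0.21038859]), 'wrist_torque': array([-0.01763299,  0.06128554,  0.01555507]), 'gripper_width': 85.53567175795777} 18.700000000000003
side {'K': array([[411.90523169,   0.        , 256.6693515 ],
       [  0.        , 411.90523169, 190.41050917],
       [  0.        ,   0.        ,   1.        ]]), 'k1': -0.10581711512245515, 'rvec': array([ 1.98459211, -0.80147455,  0.46256887]), 'tvec': array([-382.56156487,  324.33394731,  862.51919598])}
top {'K': array([[443.81535253,   0.        , 252.23122955],
       [  0.        , 443.81535253, 195.10176932],
       [  0.        ,   0.        ,   1.        ]]), 'k1': 0.0477274369847084, 'rvec': array([ 2.17164346, -2.17070271,  0.1080093 ]), 'tvec': array([  42.93188751,  546.36244862, 1623.83578863])}
wrist {'K': array([[322.96707742,   0.        , 257.43210442],
       [  0.        , 322.96707742, 191.46808172],
       [  0.        ,   0.        ,   1.        ]]), 'k1': -0.0674087035804928, 'T_tool_cam': array([[ 6.39160888e-04, -2.86516617e-01,  9.58075059e-01,
        -1.41930174e+02],
       [ 9.99999788e-01,  3.01251433e-04, -5.77039561e-04,
        -4.34458121e-01],
       [-1.23290061e-04,  9.58075225e-01,  2.86516749e-01,
        -7.39707940e+01],
       [ 0.00000000e+00,  0.00000000e+00,  0.00000000e+00,
         1.00000000e+00]])}
```

View pics/side0.png

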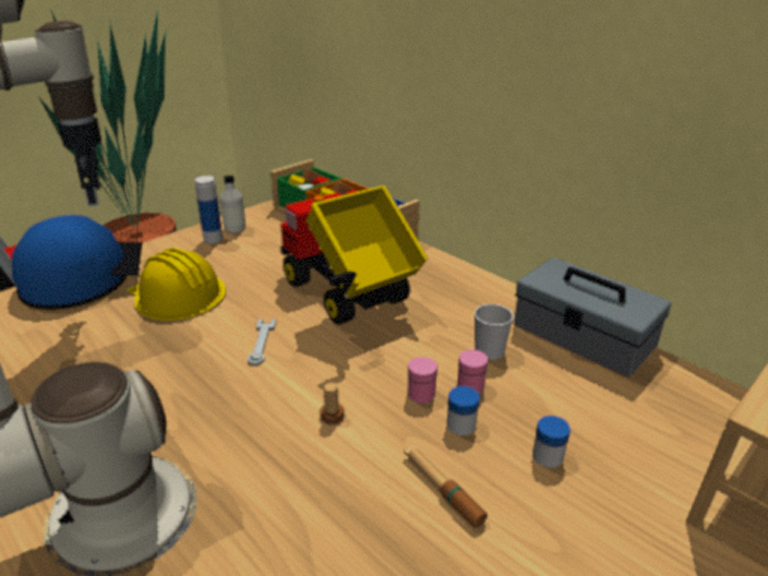

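View pics/top0.png

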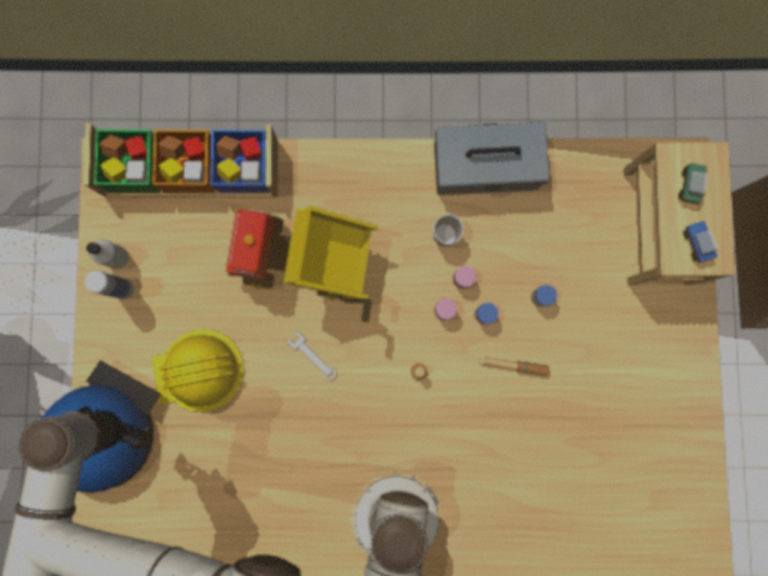

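View pics/wrist0.png

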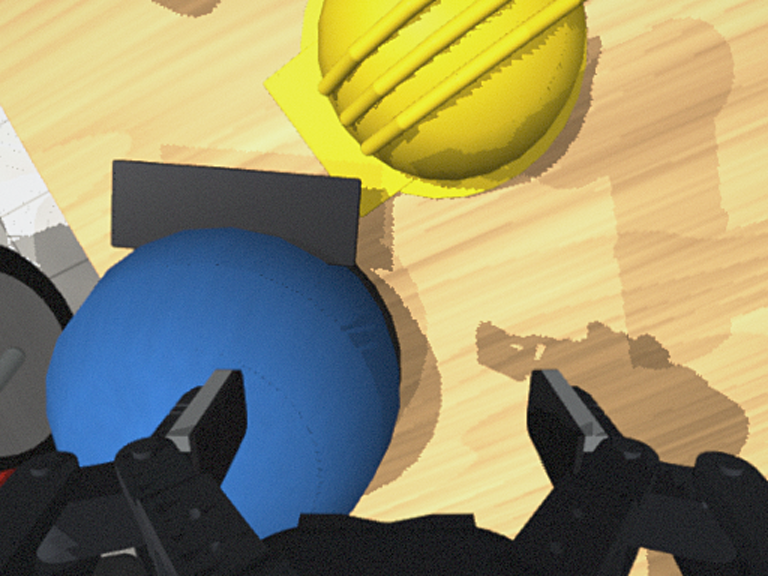

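The side view (768 scale) shows the blue-lidded tins at (462,411) and (551,442), with pink look-alikes at (422,380) and (473,373). In the top view the blue lids are at (487,313) and (545,296). The truck's nose points left (+y), so its left side and the lever face the robot. I'll take measurements and closer crops.

```bash
cat > h.py <<'E'
import numpy as np,cv2
from scipy.spatial.transform import Rotation as R
from bench import arm,get_image,models
def und(d,px):
    K=d["K"];k=d["k1"]
    return cv2.undistortPoints(np.array(px,float).reshape(-1,1,2),K,np.array([k,0,0,0.])).reshape(-1,2)
def pose(d,st=None):
    if "rvec" in d:
        Rm=cv2.Rodrigues(d["rvec"])[0]; return Rm.T,-Rm.T@d["tvec"]
    T=d["T_tool_cam"];Rt=R.from_quat(st["ee_rot"]).as_matrix()
    return Rt@T[:3,:3],Rt@T[:3,3]+st["position"]
def ray(d,px,st=None):
    Rc,c=pose(d,st);n=und(d,px);v=np.c_[n,np.ones(len(n))]@Rc.T
    return c,v
def at_z(d,px,z,st=None):
    c,v=ray(d,px,st);return c+v*((z-c[2])/v[:,2])[:,None]
def tri(rays):
    A=np.zeros((3,3));b=np.zeros(3)
    for c,v in rays:
        v=v/np.linalg.norm(v);P=np.eye(3)-np.outer(v,v);A+=P;b+=P@c
    x=np.linalg.solve(A,b);return x,[np.linalg.norm((np.eye(3)-np.outer(v,v)/(v@v))@(x-c)) for c,v in rays]
def proj(d,X,st=None):
    Rc,c=pose(d,st);Xc=(np.atleast_2d(X)-c)@Rc
    n=Xc[:,:2]/Xc[:,2:];r2=(n**2).sum(1,keepdims=True);n=n*(1+d["k1"]*r2)
    return n*[d["K"][0,0],d["K"][1,1]]+d["K"][:2,2]
def crop(d,box,s,name):
    x0,y0,x1,y1=box
    cv2.imwrite(name,cv2.resize(d["img"][y0:y1,x0:x1,::-1],None,fx=s,fy=s,interpolation=cv2.INTER_CUBIC))
E
python3 - <<'E'
from h import *
s=get_image("side")
for q in ["tin_a_mid","cup","toy_bolt","screwdriver","tipper","truck","lever_grip","spanner"]:
    for r in models.cut_out("side",q): print("side",q,round(r["conf"],2),np.round(r["extent"],1),r["mask"].sum())
crop(s,(170,110,300,230),6,"pics/s_truck.png");crop(s,(260,200,400,350),4,"pics/s_tins.png")
t=get_image("top")
for q in ["tin_a_mid","cup","toy_bolt","screwdriver","tipper","truck","lever_grip"]:
    for r in models.cut_out("top",q):
        ys,xs=np.nonzero(r["mask"]); print("top",q,round(r["conf"],2),np.round(r["extent"],1),len(xs),xs.mean().round(1),ys.mean().round(1))
        if q=="tin_a_mid": print(at_z(t,[[xs.mean(),ys.mean()]],60)[0].round(0), t["img"][int(ys.mean()),int(xs.mean())])
crop(t,(145,125,265,215),6,"pics/t_truck.png")
E
```

```text
side tin_a_mid 0.93 [353.5 280.  380.6 311. ] 621
side toy_bolt 0.81 [212.6 253.3 230.  280. ] 319
side screwdriver 0.83 [268.1 297.6 323.7 354.1] 760
side tipper 0.7 [204.8 124.4 286.8 202. ] 3911
side truck 0.81 [182.9 125.2 284.3 216.3] 6020
side lever_grip 0.79 [204.8 123.7 284.3 200.4] 3802
side lever_grip 0.52 [186.6 124.6 284.8 213.9] 5959
side spanner 0.69 [161.8 217.8 181.1 244.6] 234
top tin_a_mid 0.48 [357.3 190.4 371.2 204.1] 197 362.0 197.2
[ 536. -356.   60.] [ 79 102 144]
top tin_a_mid 0.44 [289.9 144.2 308.4 164.2] 354 298.1 153.2
[ 698. -125.   60.] [136 131 125]
top cup 0.74 [286.6 142.6 309.9 164.5] 362 298.4 153.3
top toy_bolt 0.55 [273.5 241.4 280.9 254.4] 85 278.4 247.7
top toy_bolt 0.18 [193.  220.6 227.1 252.9] 219 208.3 237.5
top screwdriver 0.55 [321.3 242.4 368.7 247.2] 197 345.2 243.8
top tipper 0.69 [186.8 138.3 254.1 215.4] 2897 220.1 170.0
top truck 0.96 [147.8 139.1 251.2 216.2] 4807 202.0 168.5
top lever_grip 0.59 [188.2 140.4 252.5 212. ] 2937 219.8 169.9
```

View pics/s_truck.png

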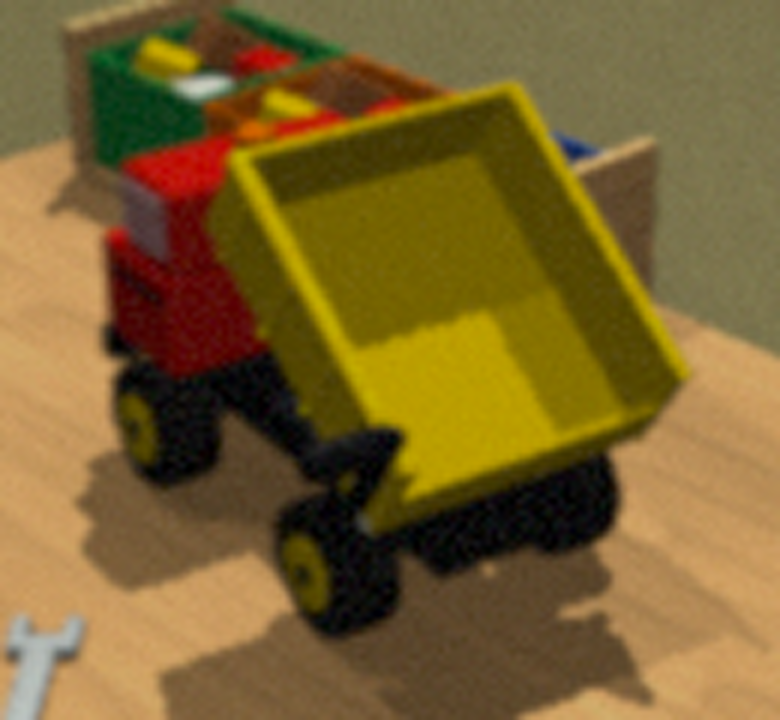

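View pics/t_truck.png

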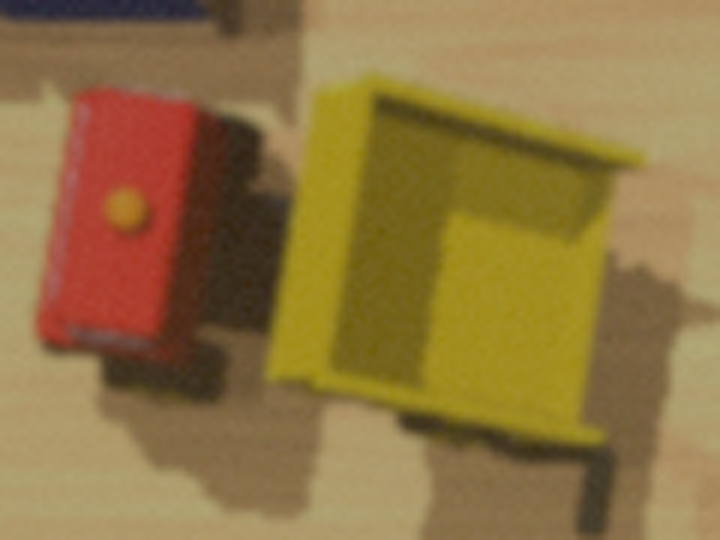

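View pics/s_tins.png

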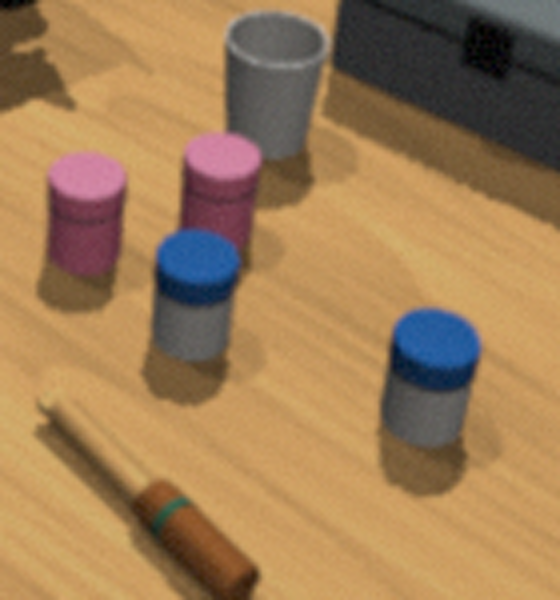

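```bash
python3 - <<'E'
from h import *
s=get_image("side");t=get_image("top")
C=lambda p,o,f: np.array(p,float)/f+np.array(o)-0.5+0.5/f
tt=lambda p:C(p,(145,125),6); ss=lambda p:C(p,(170,110),6)
for a,b in [((596,492),(353,450)),((600,455),(395,442)),((592,530),(312,468))]:
    c,v=ray(t,[tt(a)]);c2,v2=ray(s,[ss(b)])
    print("grip",[np.round(k,1) for k in tri([(c,v[0]),(c2,v2[0])])])
P=at_z(t,[tt(p) for p in [(82,92),(200,97),(163,345),(42,338)]],184);print(P.round(0))
for i,j in [(3,0),(2,1),(1,0),(2,3)]:
    d=P[j]-P[i];print(np.linalg.norm(d).round(0),np.degrees(np.arctan2(d[1],d[0])).round(1))
# tins from side/top colour
for n,d in (("top",t),("side",s)):
    hsv=cv2.cvtColor(d["img"],cv2.COLOR_RGB2HSV)
    for nm,lo,hi in (("blue",(100,120,50),(125,255,255)),("pink",(150,60,60),(179,200,255))):
        m=cv2.inRange(hsv,lo,hi);k,l,st,ce=cv2.connectedComponentsWithStats(m)
        for i in range(1,k):
            if 40<st[i,4]<700: print(n,nm,st[i],ce[i].round(1),at_z(d,[ce[i]],64 if n=="top" else 58)[0].round(0))
for n,p,z in (("cup",(448,218),85),("bolt",(419,371),33),("sd1",(482,360),14),("sd2",(549,369),14)):
    print(n,at_z(t,[np.array(p)/1.5],z)[0].round(0))
E
```

```text
grip [array([493.8,  71.4, 162.7]), array([0.2, 0.2])]
grip [array([515.8,  68.8, 159.2]), array([1., 1.])]
grip [array([472.1,  73.9, 161. ]), array([0.1, 0.1])]
[[719. 362. 184.]
 [716. 296. 184.]
 [575. 314. 184.]
 [579. 382. 184.]]
142.0 -7.9
143.0 -7.4
67.0 87.7
68.0 86.7
top blue [141  87  35  37 229] [157.8  98.4] [902. 393.  64.]
top blue [460 149  10   8  52] [464.4 152.2] [ 700. -727.   64.]
top blue [ 30 257  60  26 690] [ 61.6 268.4] [281. 718.  64.]
top pink [303 179  14  12 111] [309.5 184.9] [ 580. -165.   64.]
top pink [290 201  14  12  90] [297.5 206.7] [ 500. -121.   64.]
side blue [133 133  13  21 214] [139.3 143.4] [570. 704.  58.]
side blue [300 258  20  18 293] [308.9 266.4] [ 492. -224.   58.]
side blue [358 278  22  19 328] [368.4 287. ] [ 534. -365.   58.]
side pink [305 233  21  29 424] [314.8 245.7] [ 565. -182.   58.]
side pink [272 238  19  31 486] [281.  252.5] [ 482. -141.   58.]
cup [ 722. -125.   85.]
bolt [354. -56.  33.]
sd1 [ 381. -213.   14.]
sd2 [ 359. -377.   14.]
```

```bash
cat >> h.py <<'E'
def plan(target,yaw_y=None,st=None):
    """target TCP mm; yaw_y: world angle (deg) of tool y axis, tool x down. Prints shift m in tool axes and rotvec deg"""
    st=st or arm.read_state()
    Rt=R.from_quat(st["ee_rot"]);d=Rt.inv().apply(np.array(target,float)-st["position"])/1000
    out=[("d",d.round(4))]
    if yaw_y is not None:
        best=None
        for a in (yaw_y,yaw_y+180):
            a=np.radians(a);y=np.array([np.cos(a),np.sin(a),0]);x=np.array([0,0,-1.]);z=np.cross(x,y)
            Rd=R.from_matrix(np.c_[x,y,z]);w=(Rt.inv()*Rd).as_rotvec(degrees=True)
            if best is None or np.linalg.norm(w)<np.linalg.norm(best): best=w
        out.append(("w",best.round(2)))
    print("at",st["position"].round(1),"yaw_y",round(np.degrees(np.arctan2(*Rt.as_matrix()[[1,0],1])),1),"j",st["joints"].round(2),*out)
E
python3 - <<'E'
from h import *
st=arm.read_state();print(R.from_quat(st["ee_rot"]).as_matrix().round(3))
plan((400,270,250),82.5,st)
t=get_image("top")
print(at_z(t,np.array([[487,313],[545,296],[465,277],[446,309]])/1.5-0.17,64).round(0))
E
```

```text
[[-0.    -0.402 -0.916]
 [ 0.    -0.916  0.402]
 [-1.    -0.     0.   ]]
at [251.3 572.2 231.3] yaw_y -113.7 j [ 1.42  0.38  0.01 -0.   -1.19 -0.26] ('d', array([-0.0187,  0.2169, -0.2577])) ('w', array([-16.21,   0.  ,   0.  ]))
[[ 494. -218.   64.]
 [ 535. -359.   64.]
 [ 582. -167.   64.]
 [ 504. -120.   64.]]
```

>>> {"method": "arm_command", "body": {"rows": [{"dx": -0.01,"dy": 0.03,"dz": -0.035,"wx": -2,"gripper": 1},{"dx": -0.019,"dy": 0.06,"dz": -0.07,"wx": -5,"gripper": 1},{"dx": -0.019,"dy": 0.09,"dz": -0.105,"wx": -8,"gripper": 1},{"dx": -0.019,"dy": 0.12,"dz": -0.14,"wx": -11,"gripper": 1},{"dx": -0.019,"dy": 0.15,"dz": -0.175,"wx": -14,"gripper": 1},{"dx": -0.019,"dy": 0.18,"dz": -0.21,"wx": -16,"gripper": 1},{"dx": -0.019,"dy": 0.2,"dz": -0.24,"wx": -16,"gripper": 1},{"dx": -0.019,"dy": 0.217,"dz": -0.258,"wx": -16,"gripper": 1}]}}

```text
validation failed for argument at $.ro...
```

```bash
python3 - <<'E'
from h import *
st=arm.read_state();print(st["clock"],st["contact_force"].round(1),st["gripper_width"])
plan((440,30,250),82.5,st)
E
```

```text
1.15 [-0.4 -0.1 -0.2] 85.38927609116824
at [251.3 572.2 231.3] yaw_y -113.7 j [ 1.42  0.38  0.01 -0.   -1.19 -0.26] ('d', array([-0.0187,  0.4206, -0.3908])) ('w', array([-16.21,   0.  ,  -0.  ]))
```

>>> {"method": "arm_command", "body": {"rows": [{"dx": -0.01,"dy": 0.03,"dz": -0.035,"wx": -2,"wy": 0,"wz": 0,"gripper": 1},{"dx": -0.019,"dy": 0.06,"dz": -0.07,"wx": -5,"wy": 0,"wz": 0,"gripper": 1},{"dx": -0.019,"dy": 0.09,"dz": -0.105,"wx": -8,"wy": 0,"wz": 0,"gripper": 1},{"dx": -0.019,"dy": 0.12,"dz": -0.14,"wx": -11,"wy": 0,"wz": 0,"gripper": 1},{"dx": -0.019,"dy": 0.15,"dz": -0.175,"wx": -14,"wy": 0,"wz": 0,"gripper": 1},{"dx": -0.019,"dy": 0.18,"dz": -0.21,"wx": -16,"wy": 0,"wz": 0,"gripper": 1},{"dx": -0.019,"dy": 0.2,"dz": -0.24,"wx": -16,"wy": 0,"wz": 0,"gripper": 1},{"dx": -0.019,"dy": 0.217,"dz": -0.258,"wx": -16,"wy": 0,"wz": 0,"gripper": 1}]}}

```text
clock: 1.95
position: [401.1, 267.8, 250.7]
ee_rot: [0.706, -0.048, -0.705, -0.048]
contact_force: [0.2, 0.4, -0.3]
gripper_width: 0.1
```

```bash
python3 - <<'E'
from h import *
st=arm.read_state();print(st["clock"],st["contact_force"].round(1),st["gripper_width"])
plan((440,30,250),82.5,st)
E
```

```text
1.95 [ 0.2  0.4 -0.3] 0.10636423446664718
at [401.1 267.8 250.7] yaw_y -97.8 j [ 0.93  0.12 -0.3   0.   -1.15  0.51] ('d', array([ 0.0006,  0.2304, -0.0708])) ('w', array([-0.3 , -0.03,  0.03]))
```

>>> {"method": "arm_command", "body": {"rows": [{"dx": 0,"dy": 0.04,"dz": -0.01,"wx": 0,"wy": 0,"wz": 0,"gripper": 1},{"dx": 0,"dy": 0.085,"dz": -0.02,"wx": 0,"wy": 0,"wz": 0,"gripper": 1},{"dx": 0,"dy": 0.13,"dz": -0.03,"wx": 0,"wy": 0,"wz": 0,"gripper": 1},{"dx": 0,"dy": 0.17,"dz": -0.05,"wx": 0,"wy": 0,"wz": 0,"gripper": 1},{"dx": 0,"dy": 0.2,"dz": -0.07,"wx": 0,"wy": 0,"wz": 0,"gripper": 1},{"dx": 0,"dy": 0.22,"dz": -0.09,"wx": 0,"wy": 0,"wz": 0,"gripper": 1},{"dx": 0,"dy": 0.226,"dz": -0.1,"wx": 0,"wy": 0,"wz": 0,"gripper": 1},{"dx": 0,"dy": 0.226,"dz": -0.1,"wx": 0,"wy": 0,"wz": 0,"gripper": 1}]}}

```text
clock: 2.75
position: [470.3, 29.7, 250.4]
ee_rot: [0.706, -0.049, -0.705, -0.049]
contact_force: [-1.2, -0.1, -0.3]
gripper_width: 0.1
```

```bash
python3 - <<'E'
from h import *
st=arm.read_state();print(st["clock"],st["contact_force"].round(1),st["gripper_width"])
w=get_image("wrist")
crop(w,(0,0,512,384),1.5,"pics/w1.png")
plan((490,25,150),82.5,st)
print(proj(w,[(494,71,162),(472,74,162),(516,69,162)],st).round(0)*1.5)
s=get_image("side");crop(s,(130,60,330,230),4,"pics/s1.png")
E
```

```text
2.75 [-1.2 -0.1 -0.3] 0.060746253954258166
at [470.3  29.7 250.4] yaw_y -97.9 j [ 0.41  0.1  -0.32 -0.   -1.14  1.02] ('d', array([ 0.1004,  0.002 , -0.0202])) ('w', array([-0.44, -0.02,  0.02]))
[[297.  262.5]
 [298.5 306. ]
 [292.5 217.5]]
```

View pics/w1.png

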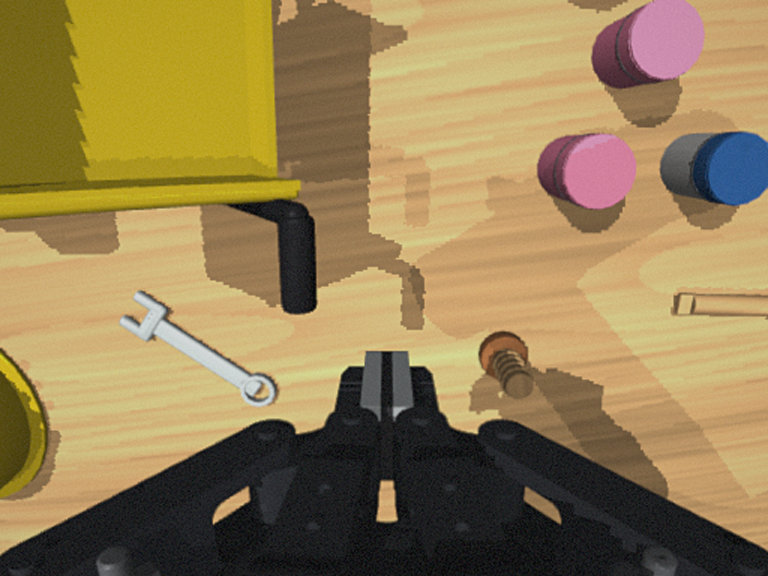

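View pics/s1.png

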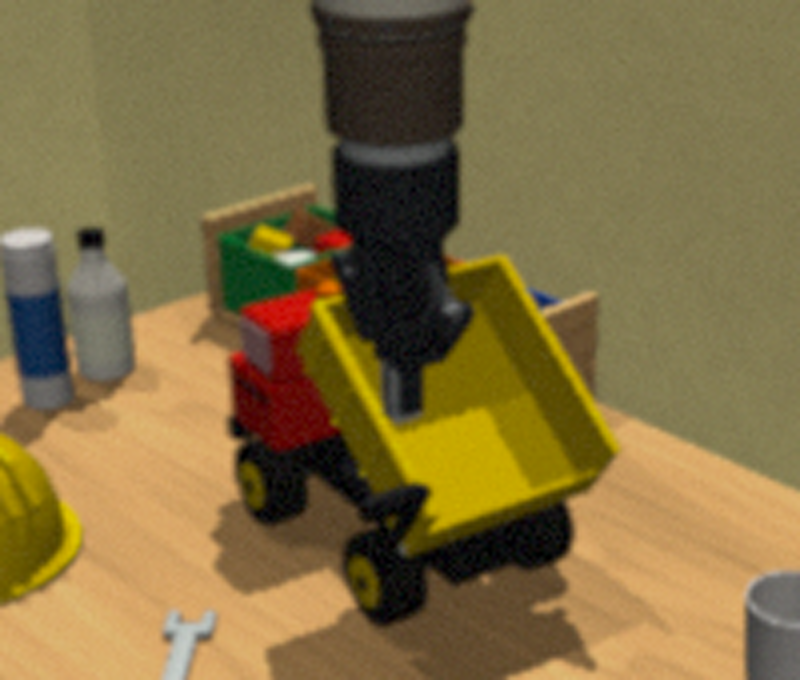

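>>> {"method": "arm_command", "body": {"rows": [{"dx": 0.03,"dy": 0.002,"dz": -0.018,"wx": 0,"wy": 0,"wz": 0,"gripper": 1},{"dx": 0.06,"dy": 0.002,"dz": -0.018,"wx": 0,"wy": 0,"wz": 0,"gripper": 1},{"dx": 0.09,"dy": 0.002,"dz": -0.018,"wx": 0,"wy": 0,"wz": 0,"gripper": 1},{"dx": 0.102,"dy": 0.002,"dz": -0.018,"wx": 0,"wy": 0,"wz": 0,"gripper": 1},{"dx": 0.102,"dy": 0.002,"dz": -0.018,"wx": 0,"wy": 0,"wz": 0,"gripper": 1},{"dx": 0.102,"dy": -0.006,"dz": -0.018,"wx": 0,"wy": 0,"wz": 0,"gripper": 1},{"dx": 0.102,"dy": -0.01,"dz": -0.018,"wx": 0,"wy": 0,"wz": 0,"gripper": 1},{"dx": 0.102,"dy": -0.014,"dz": -0.018,"wx": 0,"wy": 0,"wz": 0,"gripper": 1}]}}

```text
clock: 3.65
position: [489.7, 43.4, 149.6]
ee_rot: [0.706, -0.047, -0.705, -0.048]
contact_force: [0.3, -0.1, 0.5]
gripper_width: 0.3
```

```bash
python3 - <<'E'
from h import *
st=arm.read_state();print(st["clock"],st["contact_force"].round(1))
w=get_image("wrist")
crop(w,(0,0,512,384),1.5,"pics/w2.png")
plan((494,103,165),82.5,st)
E
```

```text
3.65 [ 0.3 -0.1  0.5]
at [489.7  43.4 149.6] yaw_y -97.7 j [ 0.42  0.24 -0.43 -0.   -0.9   1.02] ('d', array([-0.0153, -0.0597,  0.0037])) ('w', array([-0.25, -0.13,  0.11]))
```

View pics/w2.png

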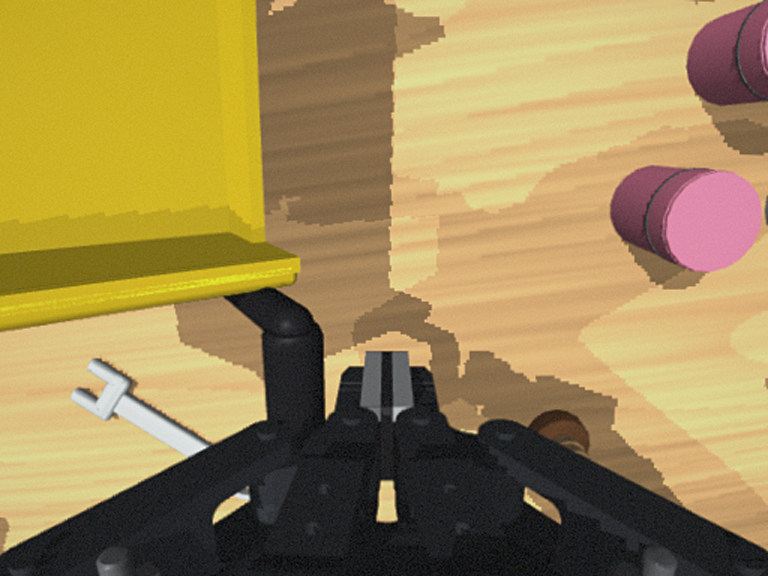

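>>> {"method": "arm_command", "body": {"rows": [{"dx": -0.002,"dy": -0.006,"dz": 0.001,"wx": 0,"wy": 0,"wz": 0,"gripper": 1},{"dx": -0.005,"dy": -0.012,"dz": 0.001,"wx": 0,"wy": 0,"wz": 0,"gripper": 1},{"dx": -0.008,"dy": -0.018,"dz": 0.001,"wx": 0,"wy": 0,"wz": 0,"gripper": 1},{"dx": -0.01,"dy": -0.024,"dz": 0.001,"wx": 0,"wy": 0,"wz": 0,"gripper": 1},{"dx": -0.012,"dy": -0.03,"dz": 0.001,"wx": 0,"wy": 0,"wz": 0,"gripper": 1},{"dx": -0.014,"dy": -0.036,"dz": 0.001,"wx": 0,"wy": 0,"wz": 0,"gripper": 1},{"dx": -0.015,"dy": -0.042,"dz": 0.001,"wx": 0,"wy": 0,"wz": 0,"gripper": 1},{"dx": -0.016,"dy": -0.048,"dz": 0.001,"wx": 0,"wy": 0,"wz": 0,"gripper": 1}]}}

```text
clock: 4.5
position: [495.2, 91.8, 165.6]
ee_rot: [0.706, -0.047, -0.705, -0.048]
contact_force: [0.2, -2.5, 1.2]
gripper_width: -0.1
```

```bash
python3 - <<'E'
from h import *
st=arm.read_state();print(st["clock"],st["contact_force"].round(1))
w=get_image("wrist")
crop(w,(0,0,512,384),1.5,"pics/w3.png")
plan((494,103,165),82.5,st)
E
```

```text
4.5 [ 0.2 -2.5  1.2]
at [495.2  91.8 165.6] yaw_y -97.7 j [ 0.51  0.24 -0.38 -0.   -0.95  0.93] ('d', array([ 0.0006, -0.011 ,  0.0027])) ('w', array([-0.24, -0.12,  0.11]))
```

View pics/w3.png

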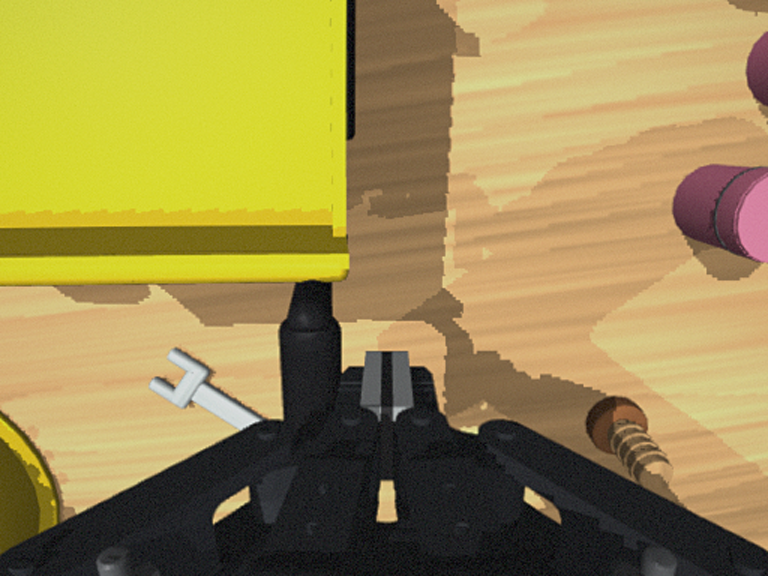

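>>> {"method": "arm_command", "body": {"rows": [{"dx": 0,"dy": -0.003,"dz": 0.003,"wx": 0,"wy": 0,"wz": 0,"gripper": 1},{"dx": 0,"dy": -0.005,"dz": 0.003,"wx": 0,"wy": 0,"wz": 0,"gripper": 1},{"dx": 0,"dy": -0.007,"dz": 0.003,"wx": 0,"wy": 0,"wz": 0,"gripper": 1},{"dx": 0,"dy": -0.009,"dz": 0.003,"wx": 0,"wy": 0,"wz": 0,"gripper": 1},{"dx": 0,"dy": -0.011,"dz": 0.003,"wx": 0,"wy": 0,"wz": 0,"gripper": 1},{"dx": 0,"dy": -0.012,"dz": 0.003,"wx": 0,"wy": 0,"wz": 0,"gripper": 1},{"dx": 0,"dy": -0.013,"dz": 0.003,"wx": 0,"wy": 0,"wz": 0,"gripper": 1},{"dx": 0,"dy": -0.013,"dz": 0.003,"wx": 0,"wy": 0,"wz": 0,"gripper": 1}]}}

```text
clock: 5.35
position: [493.6, 103.1, 165.6]
ee_rot: [0.706, -0.049, -0.705, -0.047]
contact_force: [2.1, -10.0, 1.7]
gripper_width: -0.5
```

```bash
python3 - <<'E'
from h import *
st=arm.read_state();print(st["clock"],st["contact_force"].round(1),st["position"])
s=get_image("side");crop(s,(170,90,310,220),5,"pics/s2.png")
t=get_image("top");crop(t,(145,125,265,215),6,"pics/t2.png")
E
```

```text
5.35 [  2.1 -10.    1.7] [493.58722382 103.07593843 165.57455083]
```

View pics/s2.png

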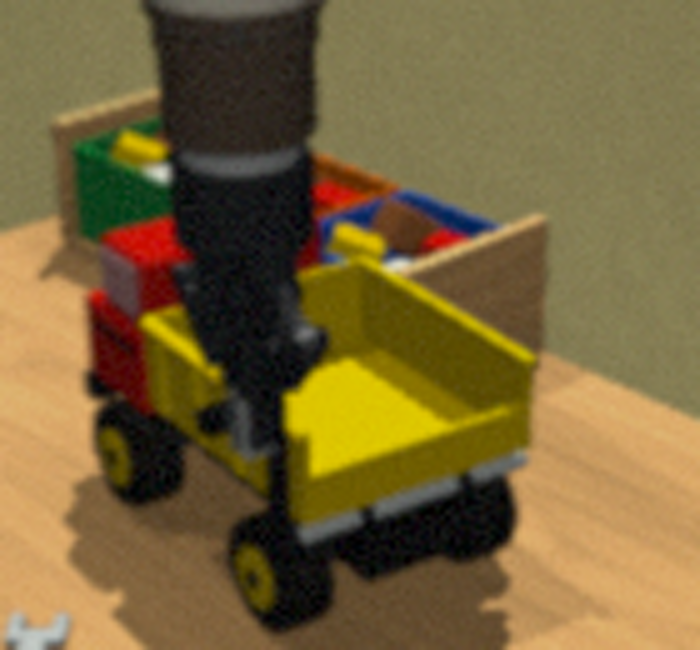

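View pics/t2.png

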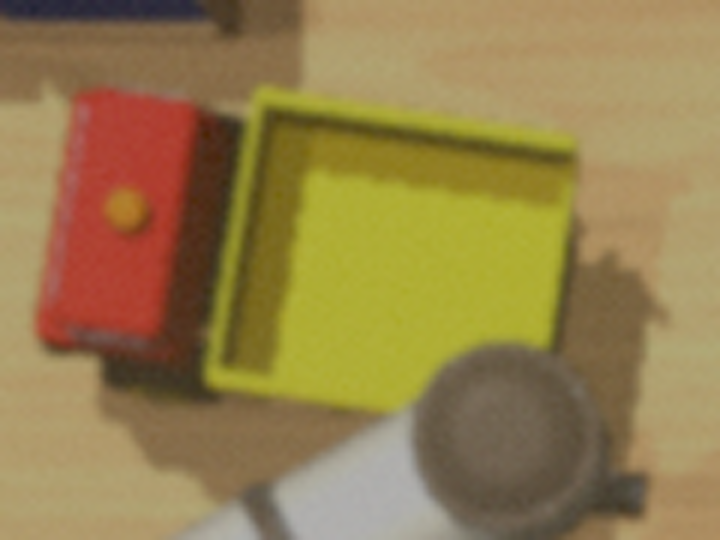

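Wrist force rose to 10 N (2–4 N moves the lever), and the bed looks flat in the side and top views, so the lever is at its stop. Next I'll back off and go to the tins.

>>> {"method": "arm_command", "body": {"rows": [{"dx": 0,"dy": 0.02,"dz": 0,"wx": 0,"wy": 0,"wz": 0,"gripper": 1},{"dx": 0,"dy": 0.04,"dz": 0,"wx": 0,"wy": 0,"wz": 0,"gripper": 1},{"dx": -0.03,"dy": 0.07,"dz": 0,"wx": 6,"wy": 0,"wz": 0,"gripper": 1},{"dx": -0.06,"dy": 0.11,"dz": 0,"wx": 14,"wy": 0,"wz": 0,"gripper": 1},{"dx": -0.08,"dy": 0.155,"dz": 0,"wx": 22,"wy": 0,"wz": 0,"gripper": -1},{"dx": -0.08,"dy": 0.2,"dz": 0.01,"wx": 30,"wy": 0,"wz": 0,"gripper": -1},{"dx": -0.08,"dy": 0.245,"dz": 0.02,"wx": 38,"wy": 0,"wz": 0,"gripper": -1},{"dx": -0.08,"dy": 0.28,"dz": 0.03,"wx": 46,"wy": 0,"wz": 0,"gripper": -1}]}}

```text
clock: 6.25
position: [425.5, -171.6, 246.5]
ee_rot: [0.631, -0.322, -0.629, -0.321]
contact_force: [-0.2, -0.4, 0.4]
gripper_width: 58.2
```

```bash
python3 - <<'E'
from h import *
st=arm.read_state();print(st["clock"],st["contact_force"].round(1),st["position"])
t=get_image("top");crop(t,(145,125,265,215),6,"pics/t3.png")
plan((485,-205,230),150,st)
E
```

```text
6.25 [-0.2 -0.4  0.4] [ 425.50826528 -171.60757742  246.48221324]
at [ 425.5 -171.6  246.5] yaw_y -144.1 j [-0.03  0.08 -0.36  0.   -1.13  0.65] ('d', array([ 0.0167, -0.0286, -0.0619])) ('w', array([65.88, -0.14,  0.09]))
```

View pics/t3.png

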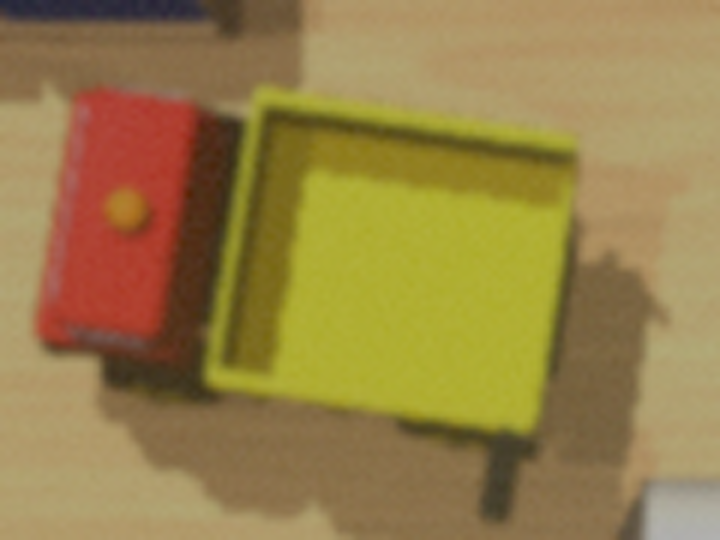

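```bash
python3 - <<'E'
from h import *
t=get_image("top")
tt=lambda p:np.array(p,float)/6+np.array((145,125))-0.5+0.5/6
P=at_z(t,[tt(p) for p in [(261,88),(579,137),(542,432),(205,388)]],160);print(P.round(1),P.mean(0).round(1))
for i in range(4):
    d=P[(i+1)%4]-P[i];print(np.linalg.norm(d[:2]).round(0),np.degrees(np.arctan2(d[1],d[0])).round(1))
print("grip",at_z(t,[tt((499,480))],179).round(1))
E
```

```text
[[727.  265.  160. ]
 [698.6  81.8 160. ]
 [528.1 102.4 160. ]
 [553.2 294.4 160. ]] [626.7 185.9 160. ]
185.0 -98.8
172.0 173.1
194.0 82.6
176.0 -9.6
grip [[499.2 125.7 179. ]]
```

>>> {"method": "arm_command", "body": {"rows": [{"dx": 0,"dy": -0.007,"dz": -0.016,"wx": 8,"wy": 0,"wz": 0,"gripper": -1},{"dx": 0,"dy": -0.014,"dz": -0.032,"wx": 16,"wy": 0,"wz": 0,"gripper": -1},{"dx": 0,"dy": -0.021,"dz": -0.048,"wx": 24,"wy": 0,"wz": 0,"gripper": -1},{"dx": 0,"dy": -0.029,"dz": -0.062,"wx": 32,"wy": 0,"wz": 0,"gripper": -1},{"dx": 0,"dy": -0.029,"dz": -0.062,"wx": 40,"wy": 0,"wz": 0,"gripper": -1},{"dx": 0,"dy": -0.029,"dz": -0.062,"wx": 48,"wy": 0,"wz": 0,"gripper": -1},{"dx": 0,"dy": -0.029,"dz": -0.062,"wx": 56,"wy": 0,"wz": 0,"gripper": -1},{"dx": 0,"dy": -0.029,"dz": -0.062,"wx": 64,"wy": 0,"wz": 0,"gripper": -1}]}}

```text
clock: 7.15
position: [485.2, -204.9, 245.9]
ee_rot: [-0.363, 0.607, 0.361, 0.607]
contact_force: [-0.2, -0.4, -0.1]
gripper_width: 85.7
```

```bash
python3 - <<'E'
from h import *
st=arm.read_state();print(st["clock"],st["contact_force"].round(1),st["position"],st["gripper_width"])
w=get_image("wrist");crop(w,(0,0,512,384),1.5,"pics/w4.png")
plan((494,-220,120),150,st)
print(proj(w,[(494,-220,64),(494,-220,0),(535,-360,64)],st).round(0)*1.5)
E
```

```text
7.15 [-0.2 -0.4 -0.1] [ 485.17520816 -204.89688906  245.94491253] 85.67293065985663
at [ 485.2 -204.9  245.9] yaw_y 151.6 j [-0.09  0.21 -0.21  0.   -1.15 -0.41] ('d', array([ 0.126 , -0.0148, -0.009 ])) ('w', array([ 1.6 , -0.06,  0.09]))
[[366.  240. ]
 [369.  225. ]
 [202.5  79.5]]
```

View pics/w4.png

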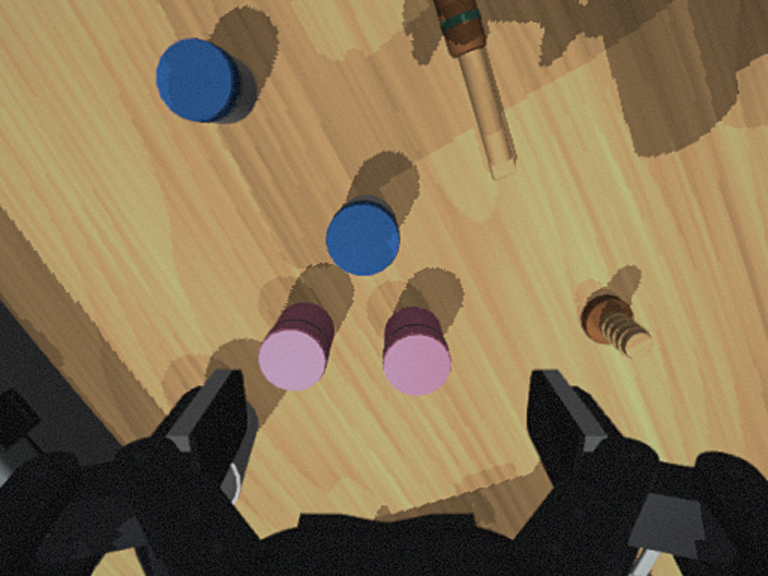

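```bash
python3 - <<'E'
from h import *
st=arm.read_state()
w=get_image("wrist")
hsv=cv2.cvtColor(w["img"],cv2.COLOR_RGB2HSV);m=cv2.inRange(hsv,(100,120,90),(125,255,255))
k,l,s,c=cv2.connectedComponentsWithStats(m)
for i in range(1,k):
    if s[i,4]>300:print(s[i],at_z(w,[c[i]],64,st).round(1))
m=cv2.inRange(hsv,(150,50,150),(179,200,255))
k,l,s,c=cv2.connectedComponentsWithStats(m)
for i in range(1,k):
    if s[i,4]>300:print("pink",s[i],at_z(w,[c[i]],64,st).round(1))
plan((494,-220,22),150,st)
E
```

```text
[ 104   27   50   54 2126] [[ 539.6 -362.6   64. ]]
[ 218  136   48   48 1793] [[ 496.2 -221.7   64. ]]
pink [ 256  223   45   41 1405] [[ 506.5 -121.2   64. ]]
at [ 485.2 -204.9  246. ] yaw_y 151.4 j [-0.09  0.21 -0.21  0.   -1.15 -0.41] ('d', array([ 0.224 , -0.0146, -0.0088])) ('w', array([ 1.39, -0.06,  0.09]))
```

>>> {"method": "arm_command", "body": {"rows": [{"dx": 0.03,"dy": -0.016,"dz": -0.009,"wx": 1.4,"wy": 0,"wz": 0,"gripper": -1},{"dx": 0.07,"dy": -0.016,"dz": -0.009,"wx": 1.4,"wy": 0,"wz": 0,"gripper": -1},{"dx": 0.11,"dy": -0.016,"dz": -0.009,"wx": 1.4,"wy": 0,"wz": 0,"gripper": -1},{"dx": 0.15,"dy": -0.016,"dz": -0.009,"wx": 1.4,"wy": 0,"wz": 0,"gripper": -1},{"dx": 0.18,"dy": -0.016,"dz": -0.009,"wx": 1.4,"wy": 0,"wz": 0,"gripper": -1},{"dx": 0.205,"dy": -0.016,"dz": -0.009,"wx": 1.4,"wy": 0,"wz": 0,"gripper": -1},{"dx": 0.22,"dy": -0.016,"dz": -0.009,"wx": 1.4,"wy": 0,"wz": 0,"gripper": -1},{"dx": 0.226,"dy": -0.016,"dz": -0.009,"wx": 1.4,"wy": 0,"wz": 0,"gripper": -1}]}}

```text
clock: 8.05
position: [494.5, -220.2, 18.2]
ee_rot: [-0.357, 0.611, 0.357, 0.609]
contact_force: [0.1, 0.4, 0.4]
gripper_width: 85.6
```

```bash
python3 - <<'E'
from h import *
st=arm.read_state();print(st["clock"],st["contact_force"].round(1),st["position"],st["gripper_width"])
w=get_image("wrist");crop(w,(0,0,512,384),1.5,"pics/w5.png")
plan((495.5,-221,20),150,st)
E
```

```text
8.05 [0.1 0.4 0.4] [ 494.46123711 -220.2426866    18.16098837] 85.59333881123835
at [ 494.5 -220.2   18.2] yaw_y 150.7 j [-0.12  0.5  -0.45  0.   -0.63 -0.39] ('d', array([-0.0018, -0.0013, -0.0002])) ('w', array([ 0.72, -0.12, -0.08]))
```

View pics/w5.png

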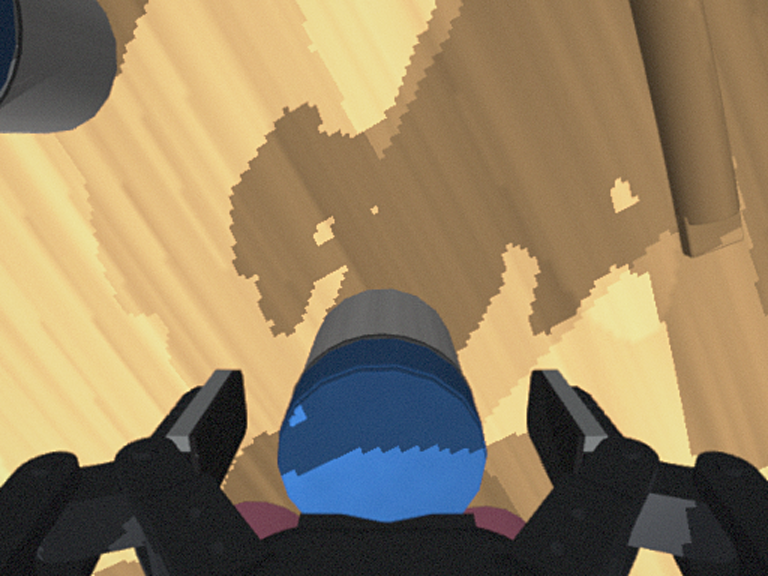

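>>> {"method": "arm_command", "body": {"rows": [{"dx": 0,"dy": 0,"dz": 0,"wx": 0,"wy": 0,"wz": 0,"gripper": 1},{"dx": 0,"dy": 0,"dz": 0,"wx": 0,"wy": 0,"wz": 0,"gripper": 1},{"dx": 0,"dy": 0,"dz": 0,"wx": 0,"wy": 0,"wz": 0,"gripper": 1},{"dx": 0,"dy": 0,"dz": 0,"wx": 0,"wy": 0,"wz": 0,"gripper": 1},{"dx": 0,"dy": 0,"dz": 0,"wx": 0,"wy": 0,"wz": 0,"gripper": 1},{"dx": 0,"dy": 0,"dz": 0,"wx": 0,"wy": 0,"wz": 0,"gripper": 1},{"dx": 0,"dy": 0,"dz": 0,"wx": 0,"wy": 0,"wz": 0,"gripper": 1},{"dx": 0,"dy": 0,"dz": 0,"wx": 0,"wy": 0,"wz": 0,"gripper": 1}]}}

```text
clock: 8.9
position: [495.7, -220.5, 19.6]
ee_rot: [-0.358, 0.61, 0.357, 0.61]
contact_force: [0.2, 1.5, 5.7]
gripper_width: 49.3
```

>>> {"method": "arm_command", "body": {"rows": [{"dx": -0.005,"dy": 0,"dz": 0,"wx": 0,"wy": 0,"wz": 0,"gripper": 1},{"dx": -0.015,"dy": 0,"dz": 0,"wx": 0,"wy": 0,"wz": 0,"gripper": 1},{"dx": -0.025,"dy": 0,"dz": 0,"wx": 0,"wy": 0,"wz": 0,"gripper": 1},{"dx": -0.035,"dy": 0,"dz": 0,"wx": 0,"wy": 0,"wz": 0,"gripper": 1},{"dx": -0.04,"dy": 0,"dz": 0,"wx": 0,"wy": 0,"wz": 0,"gripper": 1},{"dx": -0.04,"dy": 0,"dz": 0,"wx": 0,"wy": 0,"wz": 0,"gripper": 1},{"dx": -0.04,"dy": 0,"dz": 0,"wx": 0,"wy": 0,"wz": 0,"gripper": 1},{"dx": -0.04,"dy": 0,"dz": 0,"wx": 0,"wy": 0,"wz": 0,"gripper": 1}]}}

```text
clock: 9.7
position: [495.2, -220.3, 59.1]
ee_rot: [-0.358, 0.61, 0.357, 0.61]
contact_force: [0.0, 0.0, -3.8]
gripper_width: 49.3
```

```bash
python3 - <<'E'
from h import *
for i in range(6):
    st=arm.read_state();print(st["clock"],st["contact_force"].round(2),st["position"].round(1),st["gripper_width"].round(1))
    get_image("wrist")
w=get_image("wrist");crop(w,(0,0,512,384),1.5,"pics/w6.png")
s=get_image("side");crop(s,(260,200,400,350),4,"pics/s6.png")
E
```

```text
Traceback (most recent call last):
AttributeError: 'float' object has no attribute 'round'
```

```bash
python3 - <<'E'
from h import *
for i in range(6):
    st=arm.read_state();print(st["clock"],st["contact_force"].round(2),st["position"].round(1),round(st["gripper_width"],1))
    w=get_image("wrist")
crop(w,(0,0,512,384),1.5,"pics/w6.png")
s=get_image("side");crop(s,(260,200,400,350),4,"pics/s6.png")
E
```

```text
9.7 [ 0.02  0.04 -3.77] [ 495.2 -220.3   59.1] 49.3
9.75 [-0.09  0.28 -3.16] [ 495.2 -220.3   59.1] 49.7
9.8 [-0.4   0.04 -3.06] [ 495.3 -220.3   59.1] 49.4
9.85 [ 0.02  0.12 -3.47] [ 495.4 -220.3   59.1] 49.0
9.9 [ 0.05  0.46 -3.3 ] [ 495.5 -220.4   59.3] 49.8
9.95 [ 0.22 -0.21 -3.12] [ 495.5 -220.4   59.3] 49.3
```

View pics/s6.png

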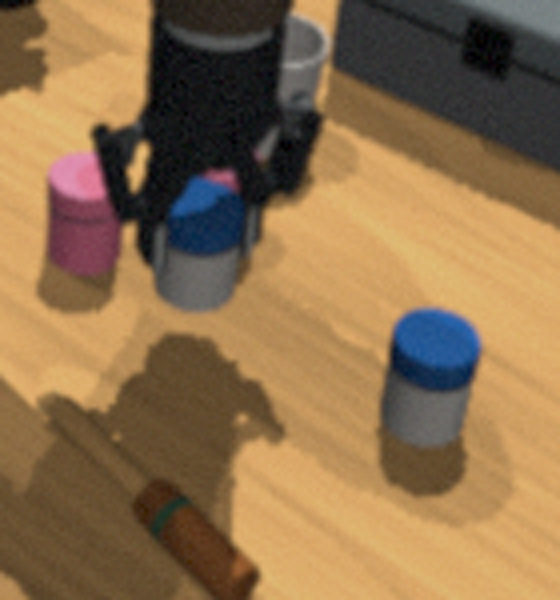

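The tin in the fingers pulls about 3.2 N, so this one is the heavier. It goes back in its place, then I lift the other one.

>>> {"method": "arm_command", "body": {"rows": [{"dx": 0.01,"dy": 0,"dz": 0,"wx": 0,"wy": 0,"wz": 0,"gripper": 1},{"dx": 0.022,"dy": 0,"dz": 0,"wx": 0,"wy": 0,"wz": 0,"gripper": 1},{"dx": 0.032,"dy": 0,"dz": 0,"wx": 0,"wy": 0,"wz": 0,"gripper": 1},{"dx": 0.037,"dy": 0,"dz": 0,"wx": 0,"wy": 0,"wz": 0,"gripper": 1},{"dx": 0.039,"dy": 0,"dz": 0,"wx": 0,"wy": 0,"wz": 0,"gripper": 1},{"dx": 0.0395,"dy": 0,"dz": 0,"wx": 0,"wy": 0,"wz": 0,"gripper": 1},{"dx": 0.0395,"dy": 0,"dz": 0,"wx": 0,"wy": 0,"wz": 0,"gripper": 1},{"dx": 0.0395,"dy": 0,"dz": 0,"wx": 0,"wy": 0,"wz": 0,"gripper": 1}]}}

```text
clock: 10.85
position: [496.0, -220.5, 20.1]
ee_rot: [-0.358, 0.61, 0.357, 0.61]
contact_force: [0.2, 0.4, -3.9]
gripper_width: 49.2
```

```bash
python3 - <<'E'
from h import *
st=arm.read_state();print(st["clock"],st["contact_force"].round(2),st["position"].round(1),round(st["gripper_width"],1))
E
```

```text
10.85 [ 0.25  0.4  -3.89] [ 496.  -220.5   20.1] 49.2
```

>>> {"method": "arm_command", "body": {"rows": [{"dx": 0.0005,"dy": 0,"dz": 0,"wx": 0,"wy": 0,"wz": 0,"gripper": 1},{"dx": 0.001,"dy": 0,"dz": 0,"wx": 0,"wy": 0,"wz": 0,"gripper": 1},{"dx": 0.0015,"dy": 0,"dz": 0,"wx": 0,"wy": 0,"wz": 0,"gripper": 1},{"dx": 0.002,"dy": 0,"dz": 0,"wx": 0,"wy": 0,"wz": 0,"gripper": 1},{"dx": 0.002,"dy": 0,"dz": 0,"wx": 0,"wy": 0,"wz": 0,"gripper": 1},{"dx": 0.002,"dy": 0,"dz": 0,"wx": 0,"wy": 0,"wz": 0,"gripper": 1},{"dx": 0.002,"dy": 0,"dz": 0,"wx": 0,"wy": 0,"wz": 0,"gripper": 1},{"dx": 0.002,"dy": 0,"dz": 0,"wx": 0,"wy": 0,"wz": 0,"gripper": 1}]}}

```text
clock: 11.65
position: [496.5, -220.6, 19.6]
ee_rot: [-0.359, 0.61, 0.356, 0.61]
contact_force: [-2.9, 2.2, 6.8]
gripper_width: 49.3
```

Touchdown, 6.8 N upward. Opening and rising.

>>> {"method": "arm_command", "body": {"rows": [{"dx": 0,"dy": 0,"dz": 0,"wx": 0,"wy": 0,"wz": 0,"gripper": -1},{"dx": 0,"dy": 0,"dz": 0,"wx": 0,"wy": 0,"wz": 0,"gripper": -1},{"dx": 0,"dy": 0,"dz": 0,"wx": 0,"wy": 0,"wz": 0,"gripper": -1},{"dx": 0,"dy": 0,"dz": 0,"wx": 0,"wy": 0,"wz": 0,"gripper": -1},{"dx": 0,"dy": 0,"dz": 0,"wx": 0,"wy": 0,"wz": 0,"gripper": -1},{"dx": 0,"dy": 0,"dz": 0,"wx": 0,"wy": 0,"wz": 0,"gripper": -1},{"dx": -0.01,"dy": 0,"dz": 0,"wx": 0,"wy": 0,"wz": 0,"gripper": -1},{"dx": -0.03,"dy": 0,"dz": 0,"wx": 0,"wy": 0,"wz": 0,"gripper": -1}]}}

```text
clock: 12.45
position: [495.2, -220.3, 49.0]
ee_rot: [-0.358, 0.611, 0.357, 0.609]
contact_force: [-0.5, -0.1, -0.6]
gripper_width: 85.3
```

>>> {"method": "arm_command", "body": {"rows": [{"dx": -0.03,"dy": 0,"dz": 0,"wx": 0,"wy": 0,"wz": 0,"gripper": -1},{"dx": -0.06,"dy": 0,"dz": 0,"wx": 0,"wy": 0,"wz": 0,"gripper": -1},{"dx": -0.1,"dy": 0,"dz": 0,"wx": 0,"wy": 0,"wz": 0,"gripper": -1},{"dx": -0.13,"dy": 0,"dz": 0,"wx": 0,"wy": 0,"wz": 0,"gripper": -1},{"dx": -0.15,"dy": 0,"dz": 0,"wx": 0,"wy": 0,"wz": 0,"gripper": -1},{"dx": -0.16,"dy": -0.02,"dz": -0.02,"wx": 0,"wy": 0,"wz": 0,"gripper": -1},{"dx": -0.16,"dy": -0.05,"dz": -0.05,"wx": 0,"wy": 0,"wz": 0,"gripper": -1},{"dx": -0.16,"dy": -0.08,"dz": -0.07,"wx": 0,"wy": 0,"wz": 0,"gripper": -1}]}}

```text
clock: 13.25
position: [531.1, -321.6, 211.2]
ee_rot: [-0.359, 0.61, 0.357, 0.61]
contact_force: [0.8, 0.1, 1.0]
gripper_width: 85.4
```

```bash
python3 - <<'E'
from h import *
st=arm.read_state();print(st["clock"],st["contact_force"].round(2),st["position"].round(1),round(st["gripper_width"],1))
w=get_image("wrist");crop(w,(0,0,512,384),1.5,"pics/w7.png")
s=get_image("side");crop(s,(260,200,400,350),4,"pics/s7.png")
hsv=cv2.cvtColor(w["img"],cv2.COLOR_RGB2HSV);m=cv2.inRange(hsv,(100,120,90),(125,255,255))
k,l,sa,c=cv2.connectedComponentsWithStats(m)
for i in range(1,k):
    if sa[i,4]>300:print(sa[i],at_z(w,[c[i]],64,st).round(1))
plan((538,-361,20),150,st)
E
```

```text
13.25 [0.75 0.11 1.03] [ 531.1 -321.6  211.2] 85.4
[ 201  114   55   56 2341] [[ 539.7 -363.8   64. ]]
[ 313  224   50   45 1643] [[ 497.9 -223.7   64. ]]
at [ 531.1 -321.6  211.2] yaw_y 150.8 j [-0.28  0.39 -0.04  0.   -1.14 -0.23] ('d', array([ 0.1913, -0.0248, -0.0307])) ('w', array([ 0.76, -0.09,  0.14]))
```

View pics/w7.png

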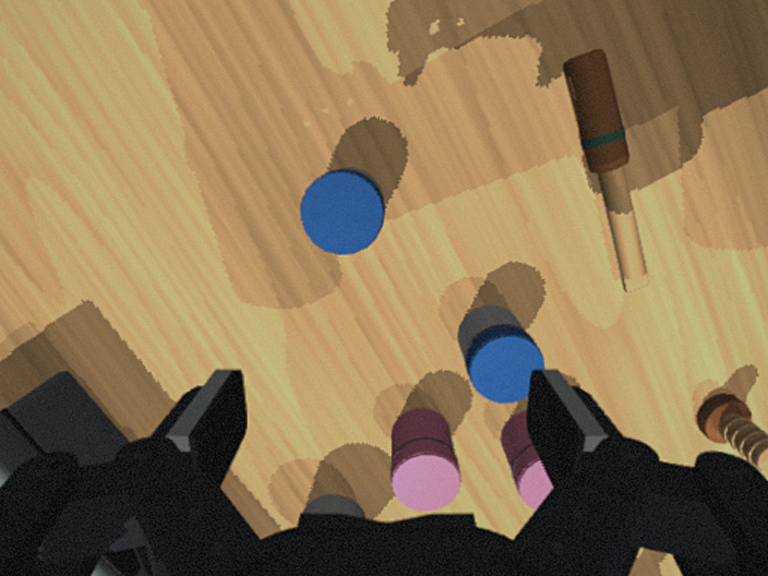

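View pics/s7.png

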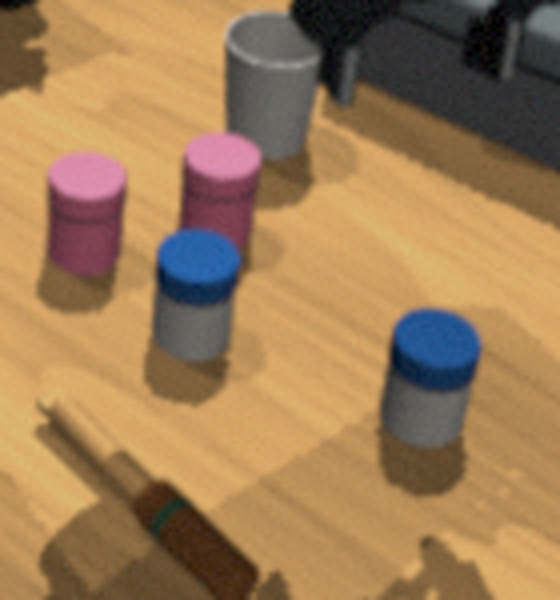

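>>> {"method": "arm_command", "body": {"rows": [{"dx": 0.02,"dy": -0.026,"dz": -0.031,"wx": 0,"wy": 0,"wz": 0,"gripper": -1},{"dx": 0.05,"dy": -0.026,"dz": -0.031,"wx": 0,"wy": 0,"wz": 0,"gripper": -1},{"dx": 0.08,"dy": -0.026,"dz": -0.031,"wx": 0,"wy": 0,"wz": 0,"gripper": -1},{"dx": 0.115,"dy": -0.026,"dz": -0.031,"wx": 0,"wy": 0,"wz": 0,"gripper": -1},{"dx": 0.15,"dy": -0.026,"dz": -0.031,"wx": 0,"wy": 0,"wz": 0,"gripper": -1},{"dx": 0.175,"dy": -0.026,"dz": -0.031,"wx": 0,"wy": 0,"wz": 0,"gripper": -1},{"dx": 0.188,"dy": -0.026,"dz": -0.031,"wx": 0,"wy": 0,"wz": 0,"gripper": -1},{"dx": 0.191,"dy": -0.026,"dz": -0.031,"wx": 0,"wy": 0,"wz": 0,"gripper": -1}]}}

```text
clock: 14.15
position: [538.5, -362.9, 17.1]
ee_rot: [-0.357, 0.612, 0.357, 0.609]
contact_force: [0.0, -0.2, 0.9]
gripper_width: 85.3
```

```bash
python3 - <<'E'
from h import *
st=arm.read_state();print(st["clock"],st["contact_force"].round(2),st["position"].round(1),round(st["gripper_width"],1))
w=get_image("wrist");crop(w,(0,0,512,384),1.5,"pics/w8.png")
E
```

```text
14.15 [ 0.03 -0.21  0.88] [ 538.5 -362.9   17.1] 85.3
```

View pics/w8.png

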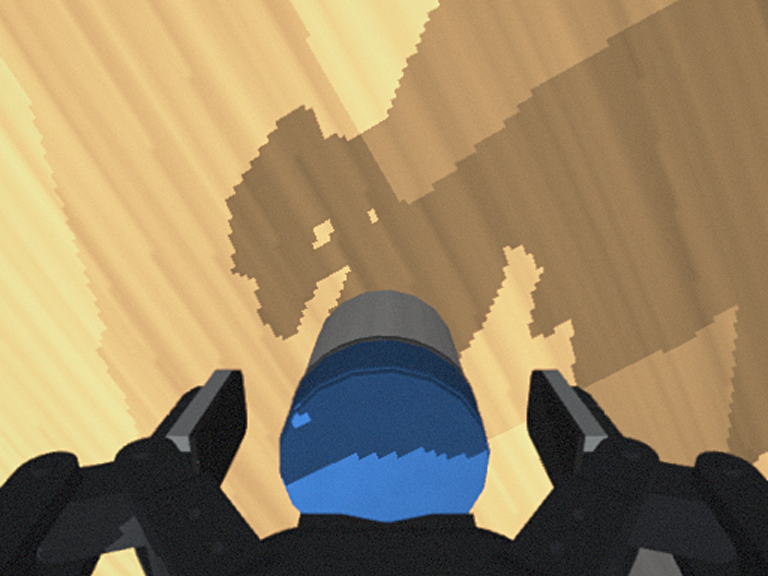

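>>> {"method": "arm_command", "body": {"rows": [{"dx": -0.002,"dy": 0,"dz": 0,"wx": 0,"wy": 0,"wz": 0,"gripper": 1},{"dx": -0.002,"dy": 0,"dz": 0,"wx": 0,"wy": 0,"wz": 0,"gripper": 1},{"dx": -0.002,"dy": 0,"dz": 0,"wx": 0,"wy": 0,"wz": 0,"gripper": 1},{"dx": -0.002,"dy": 0,"dz": 0,"wx": 0,"wy": 0,"wz": 0,"gripper": 1},{"dx": -0.002,"dy": 0,"dz": 0,"wx": 0,"wy": 0,"wz": 0,"gripper": 1},{"dx": -0.002,"dy": 0,"dz": 0,"wx": 0,"wy": 0,"wz": 0,"gripper": 1},{"dx": -0.002,"dy": 0,"dz": 0,"wx": 0,"wy": 0,"wz": 0,"gripper": 1},{"dx": -0.002,"dy": 0,"dz": 0,"wx": 0,"wy": 0,"wz": 0,"gripper": 1}]}}

```text
clock: 15.0
position: [540.0, -363.6, 22.0]
ee_rot: [-0.358, 0.611, 0.355, 0.61]
contact_force: [-2.0, 1.2, 6.8]
gripper_width: 48.2
```

>>> {"method": "arm_command", "body": {"rows": [{"dx": -0.005,"dy": 0,"dz": 0,"wx": 0,"wy": 0,"wz": 0,"gripper": 1},{"dx": -0.015,"dy": 0,"dz": 0,"wx": 0,"wy": 0,"wz": 0,"gripper": 1},{"dx": -0.025,"dy": 0,"dz": 0,"wx": 0,"wy": 0,"wz": 0,"gripper": 1},{"dx": -0.035,"dy": 0,"dz": 0,"wx": 0,"wy": 0,"wz": 0,"gripper": 1},{"dx": -0.04,"dy": 0,"dz": 0,"wx": 0,"wy": 0,"wz": 0,"gripper": 1},{"dx": -0.04,"dy": 0,"dz": 0,"wx": 0,"wy": 0,"wz": 0,"gripper": 1},{"dx": -0.04,"dy": 0,"dz": 0,"wx": 0,"wy": 0,"wz": 0,"gripper": 1},{"dx": -0.04,"dy": 0,"dz": 0,"wx": 0,"wy": 0,"wz": 0,"gripper": 1}]}}

```text
clock: 15.8
position: [539.6, -363.3, 61.4]
ee_rot: [-0.358, 0.611, 0.356, 0.61]
contact_force: [-0.1, -0.5, -1.5]
gripper_width: 48.2
```

```bash
python3 - <<'E'
from h import *
for i in range(6):
    st=arm.read_state();print(st["clock"],st["contact_force"].round(2),st["position"].round(1),round(st["gripper_width"],1))
    w=get_image("side")
crop(w,(260,200,400,350),4,"pics/s9.png")
E
```

```text
15.8 [-0.11 -0.53 -1.49] [ 539.6 -363.3   61.4] 48.2
15.85 [-0.5  -0.36 -0.4 ] [ 539.6 -363.3   61.4] 47.9
15.9 [ 0.17  0.27 -0.52] [ 539.6 -363.3   61.4] 48.2
15.95 [-0.51  0.05 -1.31] [ 539.7 -363.4   61.5] 48.1
16.0 [-0.51  0.13 -0.21] [ 539.8 -363.4   61.6] 48.3
16.05 [ 0.16  0.59 -0.42] [ 539.8 -363.4   61.7] 48.7
```

View pics/s9.png

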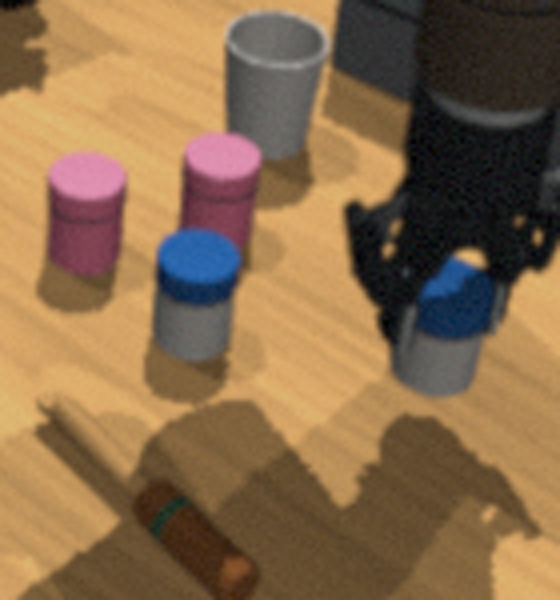

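The second tin pulls about 0.7 N, so it is the lighter, and it is clear of the bench. Setting it back.

>>> {"method": "arm_command", "body": {"rows": [{"dx": 0.01,"dy": 0,"dz": 0,"wx": 0,"wy": 0,"wz": 0,"gripper": 1},{"dx": 0.022,"dy": 0,"dz": 0,"wx": 0,"wy": 0,"wz": 0,"gripper": 1},{"dx": 0.032,"dy": 0,"dz": 0,"wx": 0,"wy": 0,"wz": 0,"gripper": 1},{"dx": 0.037,"dy": 0,"dz": 0,"wx": 0,"wy": 0,"wz": 0,"gripper": 1},{"dx": 0.039,"dy": 0,"dz": 0,"wx": 0,"wy": 0,"wz": 0,"gripper": 1},{"dx": 0.04,"dy": 0,"dz": 0,"wx": 0,"wy": 0,"wz": 0,"gripper": 1},{"dx": 0.0405,"dy": 0,"dz": 0,"wx": 0,"wy": 0,"wz": 0,"gripper": 1},{"dx": 0.0405,"dy": 0,"dz": 0,"wx": 0,"wy": 0,"wz": 0,"gripper": 1}]}}

```text
clock: 16.9
position: [539.6, -363.6, 22.1]
ee_rot: [-0.358, 0.611, 0.356, 0.61]
contact_force: [-2.9, 1.6, 4.5]
gripper_width: 48.3
```

>>> {"method": "arm_command", "body": {"rows": [{"dx": 0,"dy": 0,"dz": 0,"wx": 0,"wy": 0,"wz": 0,"gripper": -1},{"dx": 0,"dy": 0,"dz": 0,"wx": 0,"wy": 0,"wz": 0,"gripper": -1},{"dx": 0,"dy": 0,"dz": 0,"wx": 0,"wy": 0,"wz": 0,"gripper": -1},{"dx": 0,"dy": 0,"dz": 0,"wx": 0,"wy": 0,"wz": 0,"gripper": -1},{"dx": 0,"dy": 0,"dz": 0,"wx": 0,"wy": 0,"wz": 0,"gripper": -1},{"dx": 0,"dy": 0,"dz": 0,"wx": 0,"wy": 0,"wz": 0,"gripper": -1},{"dx": -0.01,"dy": 0,"dz": 0,"wx": 0,"wy": 0,"wz": 0,"gripper": -1},{"dx": -0.03,"dy": 0,"dz": 0,"wx": 0,"wy": 0,"wz": 0,"gripper": -1}]}}

```text
clock: 17.7
position: [538.5, -363.0, 51.1]
ee_rot: [-0.357, 0.612, 0.357, 0.609]
contact_force: [0.0, -0.5, 0.1]
gripper_width: 85.6
```

>>> {"method": "arm_command", "body": {"rows": [{"dx": -0.03,"dy": 0,"dz": 0,"wx": 0,"wy": 0,"wz": 0,"gripper": -1},{"dx": -0.06,"dy": 0,"dz": 0,"wx": 0,"wy": 0,"wz": 0,"gripper": -1},{"dx": -0.1,"dy": 0,"dz": 0,"wx": 0,"wy": 0,"wz": 0,"gripper": -1},{"dx": -0.13,"dy": 0,"dz": 0,"wx": 0,"wy": 0,"wz": 0,"gripper": -1},{"dx": -0.15,"dy": 0.01,"dz": 0.01,"wx": 0,"wy": 0,"wz": 0,"gripper": -1},{"dx": -0.15,"dy": 0.04,"dz": 0.04,"wx": 0,"wy": 0,"wz": 0,"gripper": -1},{"dx": -0.15,"dy": 0.07,"dz": 0.07,"wx": 0,"wy": 0,"wz": 0,"gripper": -1},{"dx": -0.15,"dy": 0.09,"dz": 0.09,"wx": 0,"wy": 0,"wz": 0,"gripper": -1}]}}

```text
clock: 18.5
position: [503.8, -238.3, 202.1]
ee_rot: [-0.357, 0.611, 0.357, 0.609]
contact_force: [1.0, 0.2, -1.1]
gripper_width: 85.6
```

```bash
python3 - <<'E'
from h import *
st=arm.read_state();print(st["clock"],st["contact_force"].round(2),st["position"].round(1),round(st["gripper_width"],1))
w=get_image("wrist");crop(w,(0,0,512,384),1.5,"pics/w10.png")
s=get_image("side");crop(s,(260,200,400,350),4,"pics/s10.png")
hsv=cv2.cvtColor(w["img"],cv2.COLOR_RGB2HSV);m=cv2.inRange(hsv,(100,120,90),(125,255,255))
k,l,sa,c=cv2.connectedComponentsWithStats(m)
for i in range(1,k):
    if sa[i,4]>300:print(sa[i],at_z(w,[c[i]],64,st).round(1))
plan((495.5,-220.5,20),150,st)
E
```

```text
18.5 [ 0.96  0.17 -1.12] [ 503.8 -238.3  202.1] 85.6
[ 119   43   58   62 2794] [[ 539.5 -363.1   64. ]]
[ 247  165   54   53 2204] [[ 496.9 -222.1   64. ]]
at [ 503.8 -238.3  202.1] yaw_y 150.6 j [-0.15  0.29 -0.21  0.   -1.07 -0.36] ('d', array([0.1821, 0.0158, 0.012 ])) ('w', array([ 0.63, -0.16, -0.03]))
```

View pics/s10.png

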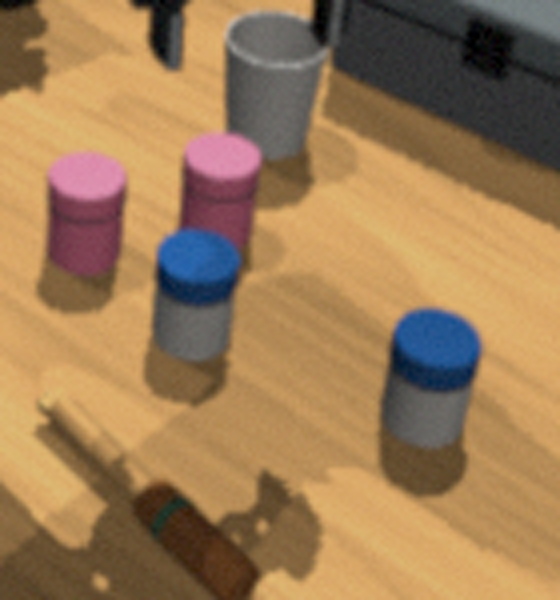

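View pics/w10.png

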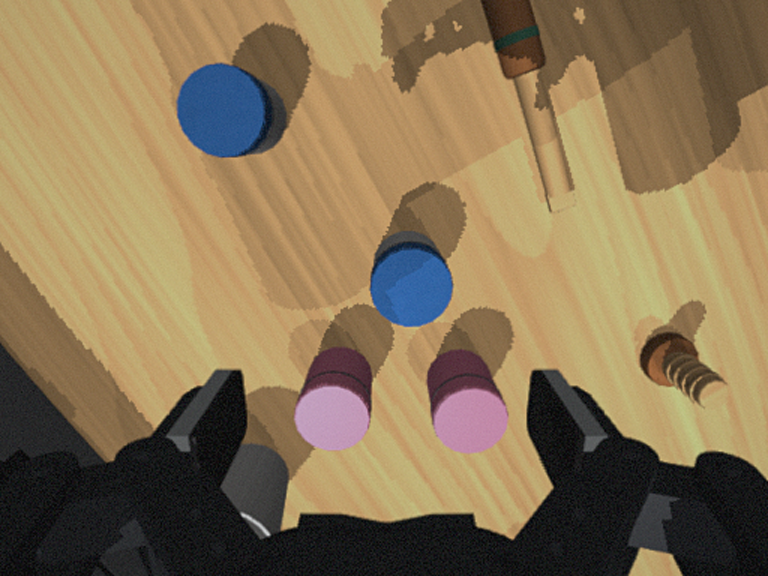

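The lighter tin stands upright in its old place (539.5,-363 now, 539.6,-362.6 before). Both pictures also show the heavier one upright. Now for the heavier tin.

>>> {"method": "arm_command", "body": {"rows": [{"dx": 0.01,"dy": 0.016,"dz": 0.012,"wx": 0,"wy": 0,"wz": 0,"gripper": -1},{"dx": 0.04,"dy": 0.016,"dz": 0.012,"wx": 0,"wy": 0,"wz": 0,"gripper": -1},{"dx": 0.07,"dy": 0.016,"dz": 0.012,"wx": 0,"wy": 0,"wz": 0,"gripper": -1},{"dx": 0.105,"dy": 0.016,"dz": 0.012,"wx": 0,"wy": 0,"wz": 0,"gripper": -1},{"dx": 0.14,"dy": 0.016,"dz": 0.012,"wx": 0,"wy": 0,"wz": 0,"gripper": -1},{"dx": 0.165,"dy": 0.016,"dz": 0.012,"wx": 0,"wy": 0,"wz": 0,"gripper": -1},{"dx": 0.178,"dy": 0.016,"dz": 0.012,"wx": 0,"wy": 0,"wz": 0,"gripper": -1},{"dx": 0.18,"dy": 0.016,"dz": 0.012,"wx": 0,"wy": 0,"wz": 0,"gripper": -1}]}}

```text
clock: 19.4
position: [494.7, -220.1, 20.9]
ee_rot: [-0.357, 0.612, 0.358, 0.608]
contact_force: [-0.3, 0.5, 0.3]
gripper_width: 85.2
```

>>> {"method": "arm_command", "body": {"rows": [{"dx": -0.002,"dy": 0,"dz": 0,"wx": 0,"wy": 0,"wz": 0,"gripper": 1},{"dx": -0.002,"dy": 0,"dz": 0,"wx": 0,"wy": 0,"wz": 0,"gripper": 1},{"dx": -0.002,"dy": 0,"dz": 0,"wx": 0,"wy": 0,"wz": 0,"gripper": 1},{"dx": -0.002,"dy": 0,"dz": 0,"wx": 0,"wy": 0,"wz": 0,"gripper": 1},{"dx": -0.002,"dy": 0,"dz": 0,"wx": 0,"wy": 0,"wz": 0,"gripper": 1},{"dx": -0.002,"dy": 0,"dz": 0,"wx": 0,"wy": 0,"wz": 0,"gripper": 1},{"dx": -0.002,"dy": 0,"dz": 0,"wx": 0,"wy": 0,"wz": 0,"gripper": 1},{"dx": -0.002,"dy": 0,"dz": 0,"wx": 0,"wy": 0,"wz": 0,"gripper": 1}]}}

```text
clock: 20.2
position: [496.1, -220.6, 24.6]
ee_rot: [-0.358, 0.611, 0.357, 0.609]
contact_force: [-0.5, -0.6, 6.3]
gripper_width: 49.4
```

>>> {"method": "arm_command", "body": {"rows": [{"dx": -0.005,"dy": 0,"dz": 0,"wx": 0,"wy": 0,"wz": 0,"gripper": 1},{"dx": -0.02,"dy": 0,"dz": 0,"wx": 0,"wy": 0,"wz": 0,"gripper": 1},{"dx": -0.04,"dy": 0,"dz": 0,"wx": 0,"wy": 0,"wz": 0,"gripper": 1},{"dx": -0.06,"dy": 0,"dz": 0,"wx": 0,"wy": 0,"wz": 0,"gripper": 1},{"dx": -0.08,"dy": 0,"dz": 0,"wx": 0,"wy": 0,"wz": 0,"gripper": 1},{"dx": -0.1,"dy": 0,"dz": 0,"wx": 0,"wy": 0,"wz": 0,"gripper": 1},{"dx": -0.11,"dy": 0,"dz": 0,"wx": 0,"wy": 0,"wz": 0,"gripper": 1},{"dx": -0.11,"dy": 0,"dz": 0,"wx": 0,"wy": 0,"wz": 0,"gripper": 1}]}}

```text
clock: 21.0
position: [496.6, -220.2, 135.6]
ee_rot: [-0.359, 0.61, 0.357, 0.61]
contact_force: [-0.1, 1.7, -3.4]
gripper_width: 49.4
```

```bash
python3 - <<'E'
from h import *
for i in range(3):
    st=arm.read_state();print(st["clock"],st["contact_force"].round(2),st["position"].round(1),round(st["gripper_width"],1))
    w=get_image("side")
crop(w,(200,150,400,320),4,"pics/s11.png")
plan((627,186,228),None,st)
E
```

```text
21.0 [-0.09  1.7  -3.41] [ 496.6 -220.2  135.6] 49.4
21.05 [-0.37 -0.33 -4.05] [ 495.8 -220.   134.4] 49.1
21.1 [ 0.23 -0.79 -3.27] [ 495.3 -219.9  133.6] 49.1
at [ 495.3 -219.9  133.6] yaw_y 150.8 j [-0.12  0.34 -0.33  0.   -0.9  -0.39] ('d', array([-0.0955,  0.0834,  0.4183]))
```

View pics/s11.png

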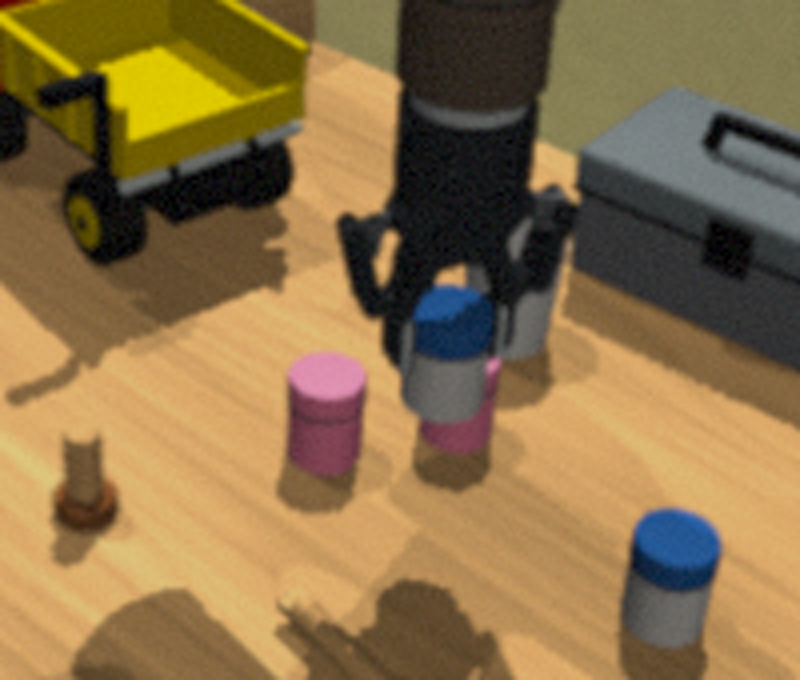

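>>> {"method": "arm_command", "body": {"rows": [{"dx": -0.02,"dy": 0,"dz": 0,"wx": 0,"wy": 0,"wz": 0,"gripper": 1},{"dx": -0.045,"dy": 0,"dz": 0,"wx": 0,"wy": 0,"wz": 0,"gripper": 1},{"dx": -0.075,"dy": 0,"dz": 0.01,"wx": 0,"wy": 0,"wz": 0,"gripper": 1},{"dx": -0.1,"dy": 0.01,"dz": 0.03,"wx": 0,"wy": 0,"wz": 0,"gripper": 1},{"dx": -0.111,"dy": 0.02,"dz": 0.06,"wx": 0,"wy": 0,"wz": 0,"gripper": 1},{"dx": -0.111,"dy": 0.03,"dz": 0.09,"wx": 0,"wy": 0,"wz": 0,"gripper": 1},{"dx": -0.111,"dy": 0.035,"dz": 0.12,"wx": 0,"wy": 0,"wz": 0,"gripper": 1},{"dx": -0.111,"dy": 0.035,"dz": 0.135,"wx": 0,"wy": 0,"wz": 0,"gripper": 1}]}}

```text
clock: 21.95
position: [530.7, -82.8, 242.5]
ee_rot: [-0.357, 0.612, 0.359, 0.607]
contact_force: [-0.0, -0.2, -3.7]
gripper_width: 49.8
```

```bash
python3 - <<'E'
from h import *
st=arm.read_state();print(st["clock"],st["contact_force"].round(2),st["position"].round(1),round(st["gripper_width"],1))
plan((627,186,237),None,st)
E
```

```text
21.95 [-0.   -0.22 -3.67] [530.7 -82.8 242.5] 49.8
at [530.7 -82.8 242.5] yaw_y 150.9 j [ 0.15  0.23 -0.19  0.   -1.16 -0.66] ('d', array([0.0045, 0.0467, 0.2817]))
```

>>> {"method": "arm_command", "body": {"rows": [{"dx": 0,"dy": 0.004,"dz": 0.02,"wx": 0,"wy": 0,"wz": 0,"gripper": 1},{"dx": 0,"dy": 0.01,"dz": 0.06,"wx": 0,"wy": 0,"wz": 0,"gripper": 1},{"dx": 0,"dy": 0.017,"dz": 0.1,"wx": 0,"wy": 0,"wz": 0,"gripper": 1},{"dx": 0,"dy": 0.023,"dz": 0.14,"wx": 0,"wy": 0,"wz": 0,"gripper": 1},{"dx": 0.001,"dy": 0.03,"dz": 0.18,"wx": 0,"wy": 0,"wz": 0,"gripper": 1},{"dx": 0.002,"dy": 0.037,"dz": 0.22,"wx": 0,"wy": 0,"wz": 0,"gripper": 1},{"dx": 0.003,"dy": 0.043,"dz": 0.255,"wx": 0,"wy": 0,"wz": 0,"gripper": 1},{"dx": 0.004,"dy": 0.046,"dz": 0.275,"wx": 0,"wy": 0,"wz": 0,"gripper": 1}]}}

```text
clock: 22.75
position: [624.7, 182.1, 235.0]
ee_rot: [-0.358, 0.613, 0.36, 0.606]
contact_force: [0.6, -0.5, -3.6]
gripper_width: 49.4
```

```bash
python3 - <<'E'
from h import *
st=arm.read_state();print(st["clock"],st["contact_force"].round(2),st["position"].round(1),round(st["gripper_width"],1))
plan((627,186,236),150.8,st)
E
```

```text
22.75 [ 0.64 -0.52 -3.57] [624.7 182.1 235. ] 49.4
at [624.7 182.1 235. ] yaw_y 151.0 j [ 0.53  0.43  0.09 -0.   -1.24 -1.04] ('d', array([-0.001 , -0.0001,  0.0045])) ('w', array([ 0.16, -0.38, -0.41]))
```

>>> {"method": "arm_command", "body": {"rows": [{"dx": -0.001,"dy": 0,"dz": 0.002,"wx": 0,"wy": 0,"wz": 0,"gripper": 1},{"dx": -0.001,"dy": 0,"dz": 0.004,"wx": 0,"wy": 0,"wz": 0,"gripper": 1},{"dx": -0.001,"dy": 0,"dz": 0.004,"wx": 0,"wy": 0,"wz": 0,"gripper": 1},{"dx": -0.001,"dy": 0,"dz": 0.004,"wx": 0,"wy": 0,"wz": 0,"gripper": 1},{"dx": -0.001,"dy": 0,"dz": 0.004,"wx": 0,"wy": 0,"wz": 0,"gripper": 1},{"dx": -0.001,"dy": 0,"dz": 0.004,"wx": 0,"wy": 0,"wz": 0,"gripper": 1},{"dx": -0.001,"dy": 0,"dz": 0.004,"wx": 0,"wy": 0,"wz": 0,"gripper": 1},{"dx": -0.001,"dy": 0,"dz": 0.004,"wx": 0,"wy": 0,"wz": 0,"gripper": 1}]}}

```text
clock: 23.55
position: [626.6, 185.4, 236.3]
ee_rot: [-0.358, 0.613, 0.36, 0.606]
contact_force: [0.4, -0.0, -3.5]
gripper_width: 48.9
```

```bash
python3 - <<'E'
from h import *
for i in range(3):
    st=arm.read_state();print(st["clock"],st["contact_force"].round(2),st["position"].round(1),round(st["gripper_width"],1),st["joint_vel"].round(3))
    s=get_image("side")
crop(s,(160,60,360,230),4,"pics/s12.png")
t=get_image("top");crop(t,(145,100,375,270),3.4,"pics/t12.png")
w=get_image("wrist");crop(w,(0,0,512,384),1.5,"pics/w12.png")
print(R.from_quat(st["ee_rot"]).as_matrix().round(3)[:,0])
# expected tin top/bottom in side view if centre is at TCP xy
x,y,z=st["position"];u=z-24.6
print("side px*4:",((proj(s,[(x,y,u),(x,y,u+64)])-[160,60])*4).round(0))
E
```

```text
23.55 [ 0.38 -0.04 -3.46] [626.6 185.4 236.3] 48.9 [ 0.003  0.002  0.002  0.001  0.001 -0.001]
23.6 [-0.65  0.06 -3.21] [626.6 185.5 236.2] 49.6 [ 0.003  0.001  0.001 -0.001 -0.001 -0.   ]
23.65 [-0.6  -0.19 -2.9 ] [626.6 185.5 236.1] 49.3 [ 0.001  0.001  0.    -0.001  0.     0.   ]
[-0.009 -0.002 -1.   ]
side px*4: [[306. 328.]
 [304. 248.]]
```

View pics/s12.png

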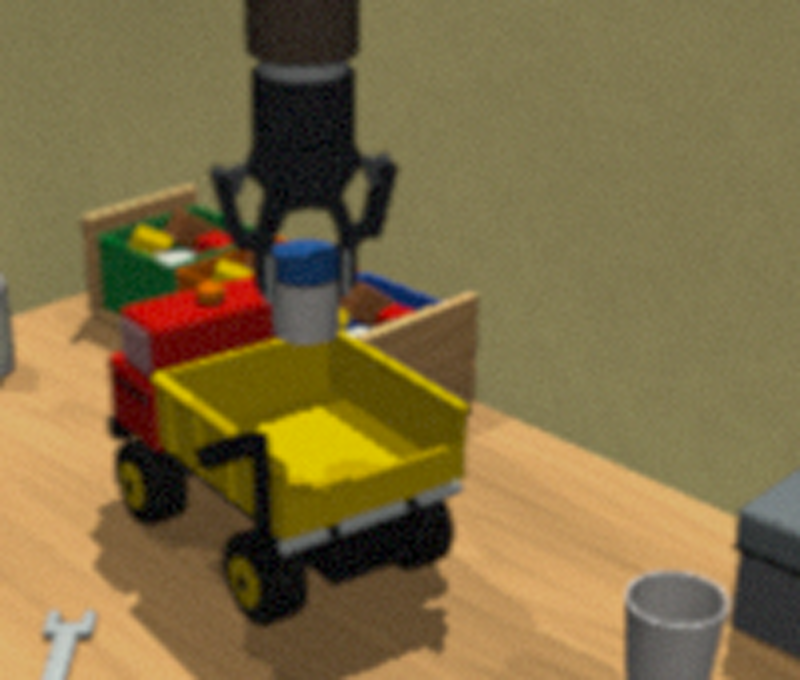

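View pics/t12.png

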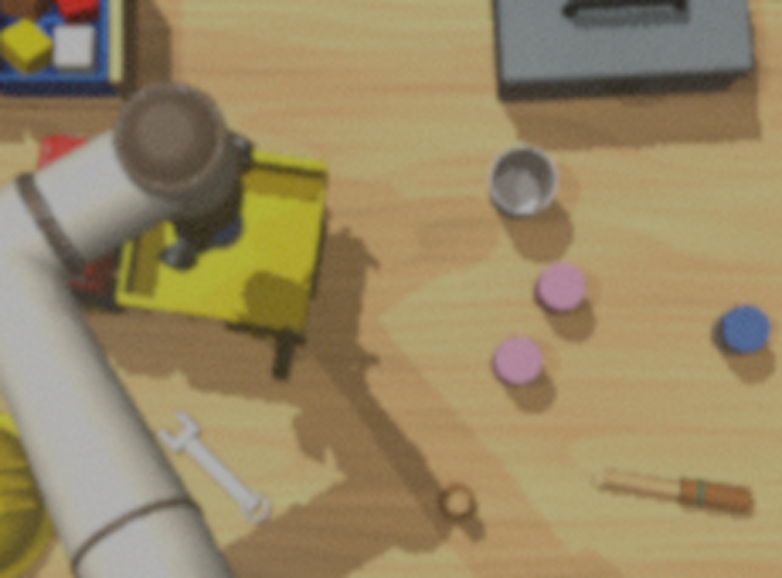

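View pics/w12.png

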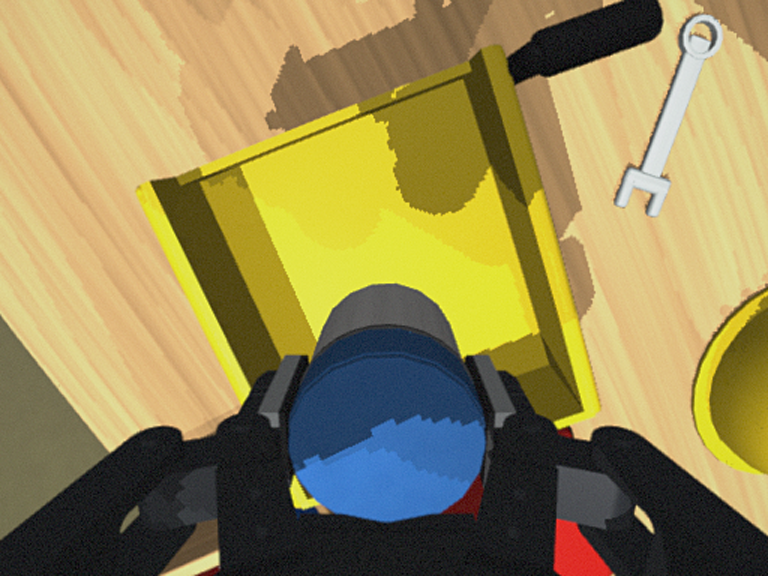

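```bash
python3 - <<'E'
from h import *
st=arm.read_state();w=get_image("wrist");s=get_image("side")
P=at_z(w,np.array([(492,46),(142,186),(597,414)])/1.5,160,st);print("wrist",P.round(0), ((P[1]+P[2])/2).round(1))
Q=at_z(s,np.array([(156,378),(468,406)])/4+[160,60],160);print("side",Q.round(0),Q.mean(0).round(1))
E
```

```text
wrist [[534. 108. 160.]
 [696.  84. 160.]
 [561. 292. 160.]] [628.5 188.1 160. ]
side [[554. 283. 160.]
 [695.  80. 160.]] [624.8 181.3 160. ]
```

```bash
python3 - <<'E'
from h import *
st=arm.read_state();s=get_image("side");t=get_image("top")
crop(s,(190,140,250,200),8,"pics/s13.png")
print(((proj(s,[(500,126,179),(476,129,179),(524,123,179)])-[190,140])*8).round(0))
st=arm.read_state();print(st["clock"],st["contact_force"].round(2),st["position"].round(1),round(st["gripper_width"],1))
E
```

```text
[[217. 254.]
 [157. 274.]
 [275. 235.]]
24.0 [-0.46  0.33 -3.17] [626.6 185.7 236. ] 49.2
```

View pics/s13.png

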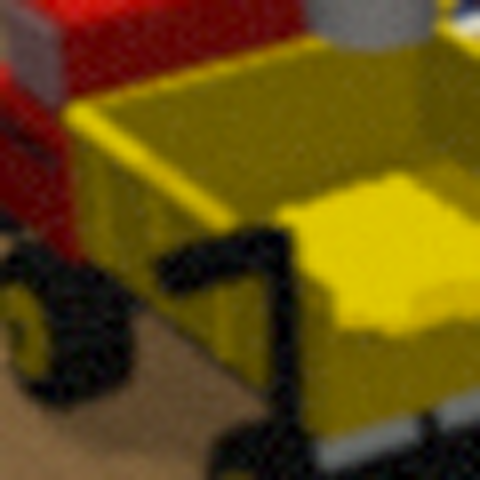

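```bash
python3 - <<'E'
from h import *
print(arm.job_done())
st=arm.read_state();print(st["clock"],st["contact_force"].round(2),st["position"].round(1),round(st["gripper_width"],1))
E
```

```text
the job is handed in; nothing more can be done
None
the job is handed in; nothing more can be done
```

The job is handed in, at about 24 s of the 72 s allowed. The arm is holding the heavier tin over the flat truck bed; no verdict was reported.

- **Lever:** I pushed it forward until the force rose to 10 N at the stop. In the last side view the grip lies where a flat bed would put it, to within a few pixels.
- **Weighing:** the tin nearer the pink look-alikes pulled about 3.2 N and the other about 0.7 N, so the first is the heavier. I set each one back upright after lifting it. The lighter tin ended within about 1 mm of its first place, by the wrist camera.
- **Final hold:** the tin is at (626.6, 185.7) mm, upright and still. Its underside is about 51 mm above the rim, worked out from the grasp height. The force reading of 3.2 N matches the tin's weight alone, so it shows no sign of touching the truck.
- **Disagreement:** the three camera estimates of the bed's middle differed by up to about 8 mm: top (627, 186), wrist (628, 188) and side (625, 181). All are well inside the 35 mm allowed.
- **Not checked:** I saw no sign that the cup, bolt, screwdriver, spanner or pink tins had moved, but I did not measure them at the end. The hard hat was only partly in view.

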